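# Pack paving tiles in a storage case

## Task

Put these finds away: open the clear lid of the grey storage case and stack all the terracotta tiles flat in one neat pile, edges flush, squarely on the wooden pad inside. Then lay the plywood cover board squarely on top of the pile, grip bar up, its rim over the top tile, and finally shut the lid fully, without slamming it. Leave the jar, the brush and the cobble where they are.

Things in the scene. Friction and masses are not known exactly. Their poses are not given: they have to be found in the camera images.
- tile1: small flat terracotta paving tile, 110 x 56 x 14 mm (its own x, y, z), 0.13 to 0.22 kg, lying flat on the table; origin at the centre of its underside, x along its length. All the tiles are alike; three to five are present.
- tile2: small flat terracotta paving tile, 110 x 56 x 14 mm (its own x, y, z), 0.13 to 0.22 kg, lying flat on the table; origin at the centre of its underside, x along its length. All the tiles are alike; three to five are present.
- tile3: small flat terracotta paving tile, 110 x 56 x 14 mm (its own x, y, z), 0.13 to 0.22 kg, lying flat on the table; origin at the centre of its underside, x along its length. All the tiles are alike; three to five are present.
- tile4: small flat terracotta paving tile, 110 x 56 x 14 mm (its own x, y, z), 0.13 to 0.22 kg, lying flat on the table; origin at the centre of its underside, x along its length. All the tiles are alike; three to five are present.
- tile5: small flat terracotta paving tile, 110 x 56 x 14 mm (its own x, y, z), 0.13 to 0.22 kg, lying flat on the table; origin at the centre of its underside, x along its length. All the tiles are alike; three to five are present.
- cover: plywood cover board, 130 x 76 mm (own x, y), 34 mm high over all, 0.08 kg, lying bar up: a rim of cleats 6 mm wide and 8 mm deep runs round its underside, 118 x 64 mm inside, and fits over the top tile; on the cleats the 8 mm board; on that a grip bar 60 long along x, 20 wide, 18 high, centred. Origin at the centre, level with the cleats' feet (on the pile: 8 mm below the pile's top).
- case: base of the grey plastic storage case, fixed to the table: open tray 210 x 200 mm (its own x, y), walls 5 mm thick and 32 mm high, inner floor 5 mm above the table; origin at the centre of its underside. Its lid is hinged along the -y side: the hinge line runs parallel to the case's x axis at y = -100 mm, 34 mm above the table.
- pad (a point): centre of the top face of the raised light wooden pad in the middle of the case, 13 mm above the table and 8 mm above the inner floor; the pad is 60 mm along the case's x and 114 mm along the case's y, just larger than a tile, and fixed; a tile on it lies with its length along the case's y. Same axes as the case.
- lid (a joint): angle of the clear plastic lid: 0 = shut, 1.7 rad = fully open; starts shut or ajar (0 to 0.3). Stiff hinge (0.6 N m): it stays where it is left; 3 to 5 N at its free edge moves it. A hollow shell 210 x 200 mm; shut, its flat top is 126 mm above the table (inside 121 mm) and its front face is on the case's +y side. Lid frame: origin mid hinge line, x along it, y to the front, z up when shut.
- lid_bar (a point): middle of the round black bar handle, 12 mm thick and 90 mm long parallel to the hinge, 35 mm off the lid's front face (29 mm free gap behind it), 20 mm below the lid's top; in the lid frame at y = 235, z = 72 mm. With the lid open it points up; shut, it points along the case's +y, 106 mm above the table, and can be pinched from above at any lid angle (it can turn between the fingers).
- jar: bystander: clear lidded jar, 66 mm across, 100 mm high, standing; origin under its centre. Leave alone.
- brush: bystander: cleaning brush lying on the table. Leave alone.
- cobble: bystander: grey cobble, 88 mm across, 47 mm high; origin under its centre. Leave alone.
Mind the look-alikes: they are no part of the job. Leave any pink look-alike of the tile5 alone.

How it is judged (in metres and radians):
On the way, in this order (a step that is already met when the one before it is completed fails the run):
1. all tiles present lie in one square pile on the pad in the case (horizontal distance between each of tile1, tile2, tile3, tile4, tile5 and pad below 0.012 m and angle between the x axis of each of tile1, tile2, tile3, tile4, tile5 and the y axis of case, either way round below 0.1 rad and angle between each of tile1, tile2, tile3, tile4, tile5's own z axis and vertical below 0.06 rad and linear speed of each of tile1, tile2, tile3, tile4, tile5 below 0.02 m/s and z of tile1 in the frame of pad between -0.004 and 0.062 m and z of tile2 in the frame of pad between -0.004 and 0.062 m and z of tile3 in the frame of pad between -0.004 and 0.062 m and z of tile4 in the frame of pad between -0.004 and 0.062 m and z of tile5 in the frame of pad between -0.004 and 0.062 m and horizontal distance between tile1 and tile2 below 0.008 m and horizontal distance between each of tile1, tile2 and tile3 below 0.008 m and horizontal distance between each of tile1, tile2, tile3 and tile4 below 0.008 m and horizontal distance between each of tile1, tile2, tile3, tile4 and tile5 below 0.008 m), for 0.2 s.
2. the cover board lies squarely on top of the pile (all of step 1 and horizontal distance between cover and pad below 0.015 m and angle between the x axis of cover and the y axis of case, either way round below 0.1 rad and angle between cover's own z axis and vertical below 0.06 rad and linear speed of cover below 0.02 m/s and z of cover in the frame of tile1 above 0.002 m and z of cover in the frame of tile2 above 0.002 m and z of cover in the frame of tile3 above 0.002 m and z of cover in the frame of tile4 above 0.002 m and z of cover in the frame of tile5 above 0.002 m and horizontal distance between cover and tile1 below 0.012 m and horizontal distance between cover and tile2 below 0.012 m and horizontal distance between cover and tile3 below 0.012 m and horizontal distance between cover and tile4 below 0.012 m and horizontal distance between cover and tile5 below 0.012 m and z of cover in the frame of pad below 0.068 m), for 0.2 s.
At the end, for the whole second after the job is handed in: All tiles lie flat (0.06 rad) in one pile on the pad: centres within 12 mm of the pad's and 8 mm of one another, lengths within 0.1 rad of the pad's; the cover lies on top over it as squarely (15 mm of the pad, 12 mm of each tile, 0.1 rad); all at rest; the lid is shut to 0.05 rad (all of step 2 and value of joint lid below 0.05 rad); the robot touches nothing.
It fails at once if a bystander (jar, brush, cobble) is shifted by more than 40 mm (distance of any of jar, brush, cobble from where it was at the start of the episode above 0.04 m).
It fails at once if the lid is slammed (turns shut faster than 3 rad/s) (velocity of joint lid below -3 rad/s).
Of tile1, tile2, tile3, tile4, tile5 only 3 to 5 are there at a start; the rules pass over those that are not, and their reading is None.
At some moment in a run one of cover may be knocked a few centimetres aside while the robot is not near it.
It also fails if it takes over 210 s, if anything falls off the work surface, if the arm or the gripper's body presses on something with over 40 N, if the wrist force passes 120 N, or if a joint passes its speed limit or range.

## Robot

A 6-joint arm with a two-finger parallel gripper is mounted at the origin on the work surface. World frame = base frame: x ahead of the robot, y to its left, z up, the work surface at z = 0. Lengths are in m, angles in degrees, forces in N, time in s.
With the tool pointing down it reaches from about 0.35 to 0.875 m from the base axis. Payload 4.2 kg.
Tool frame: the origin (TCP) lies midway between the tips of the shut fingers; the grasp point (between the pads) lies 19 mm behind it; z points along the fingers, y is the line along which they close (so a half turn about z gives the same grasp; the last joint's range is limited). The gripper opens to 87 mm and grips with 3 to 60 N. Pads are 19 mm wide; open, the fingers measure 117 mm over their backs; the gripper's body (75 mm by 190 mm) begins 51 mm behind the grasp point.
Start: joints at [14.817, 22.042, 0.453, 0, -68.411, -14.817], TCP at [0.625, 0, 0.186] pointing down, gripper open.
Joint ranges: [-179.83, 179.83], [-69.29, 118.12], [-61.27, 80.66], [-181.25, 117.63], [-171.15, -9.14], [-177.46, 177.46]. Speed limits (degrees/s): [159.86, 159.86, 180, 180, 180, 180].

## Interface

Orientations are given as a 3x3 rotation matrix whose columns are the frame's x, y, z axes.
In Python, from station import * gives the robot as it stands.
- The arm moves only by the tool move_arm, never from a script. Its argument "targets" is text: rows parted by semicolons, each of 4 numbers parted by spaces: the shift along the world's x, y, z in units of 25 mm (1.0 is 25 mm), then the turn about the world's z in units of 5 degrees (1.0 is 5 degrees). In form: tx ty tz spin; .... A call has 1 to 10 rows; each row shifts and turns the commanded pose from where the row before left it; what a row does not reach is not made up. A row lasts 1/12 s, in which the tool goes at most 41.7 mm and 7.16 degrees, less where a joint would pass 70% of its speed; a pose out of reach is approached as far as the arm can. A call is refused whole if a number of a shift passes 1 or a number of a turn 1, either way. A call with a gripper value outside its range is refused whole. "gripper" is the finger opening in mm, from 0 to 87, set as the call begins (left out, the last holds). The fingers move at their own pace and stop on an object; the grip force is fixed at half the most. Time passes only in rows, so rows that do not move let the fingers close. It gives the time, the measured TCP pose, the force, the opening and the grip force at its end, in the units of the state.
- sense(): the state, without advancing time (a new reading comes with each control period).
- capture(name): name is "scene" or "side" or "wrist"; returns a dict with "image" (400x640x3 uint8, blue, green, red), "fx", "fy", "cx", "cy" (pixels), "world_from_camera" (4x4, takes a point from camera to world coordinates); the wrist camera has in their place "hand_eye" (4x4, takes a point from camera to tool coordinates, whose origin is the TCP and whose axes are the flange's). Camera axes: x right, y up, looking along -z (the intrinsics and any distortion apply to the point x, -y, -z); pixel columns grow to the right and rows downward; lengths in m; the calibration is good to about 2 mm. A picture is of the moment at which its call begins: read the wrist's pose just before it. There is no depth.
- finish_job(): hands the job in; it is judged then, once.
The state is a dict: "time_s": time; "joints": joint angles; "joint_velocities": joint speeds; "effort": joint torques, N m; "tcp_pos": TCP position; "ee_rot": TCP orientation; "wrist_force": force on the tool from outside, world axes, zero at the start; "moment": the same for the moment, N m; "gripper_width": opening from 0.0 (shut) to 1.0 (fully open); "gripper_force": force on a finger pad.
Only numpy, scipy, OpenCV 4.12 (cv2) and the standard library are available. Lean on these libraries where they do the work, as an engineer would, in place of code of your own. Each camera call takes 0.05 s, during which the arm holds its last target. There are 200 camera calls.

## Working session

There is one attempt and no reset: what is moved stays moved. The work goes in short steps, Python scripts to look and compute and a tool call to move; the robot and the scene stay as the last step left them, time stands still between calls to the robot, and variables do not carry over. Pictures are saved under pics/ and viewed, at most 14 in all, crops included, and the job is handed in when it is done.

Besides the shell and the picture viewer there is one more tool, called after ">>>" by a JSON object that holds its "fn" and its "kwargs". move_arm: Moves the arm, as the interface text tells. Its arguments: {"type":"object","properties":{"targets":{"type":"string"},"gripper":{"type":"number"}},"required":["targets"]}

```bash
mkdir -p pics; ls; cat > h.py <<'E'
from station import *
import numpy as np, cv2
def snap(n,f):
    c=capture(n); cv2.imwrite('pics/'+f+'.png',c['image']); np.save('pics/'+f+'.npy',c,allow_pickle=True); return c
def ray(c,px,T=None):
    T=c['world_from_camera'] if T is None else T
    T=np.array(T)
    d=np.array([(px[0]-c['cx'])/c['fx'],-(px[1]-c['cy'])/c['fy'],-1.])
    return T[:3,3],T[:3,:3]@d
def onplane(c,px,z,T=None):
    o,d=ray(c,px,T); return o+d*(z-o[2])/d[2]
def proj(c,p,T=None):
    T=np.array(c['world_from_camera'] if T is None else T)
    q=T[:3,:3].T@(np.array(p)-T[:3,3]); return np.array([c['cx']+c['fx']*q[0]/-q[2],c['cy']+c['fy']*q[1]/q[2]])
def cross(c1,p1,c2,p2,T1=None,T2=None):
    o1,d1=ray(c1,p1,T1);o2,d2=ray(c2,p2,T2)
    A=np.stack([d1,-d2],1);s=np.linalg.lstsq(A,o2-o1,rcond=None)[0]
    a=o1+s[0]*d1;b=o2+s[1]*d2; return (a+b)/2,np.linalg.norm(a-b)
def wristT(c,s):
    M=np.eye(4);M[:3,:3]=s['ee_rot'];M[:3,3]=s['tcp_pos'];return M@np.array(c['hand_eye'])
E
python3 - <<'E'
from h import *
s=sense();print(s)
for n in('scene','side','wrist'):
    c=snap(n,n+'0');print({k:(np.round(v,3).tolist() if k!='image' else 0) for k,v in c.items()})
E
```

```text
pics
{'time_s': 0.0, 'joints': array([ 1.48181533e+01,  2.20917969e+01,  3.79377163e-01, -2.82291234e-02,
       -6.84119743e+01, -1.48170546e+01]), 'joint_velocities': array([-0.05377135, -0.00068179, -0.0184605 , -0.0707383 ,  0.01980267,
       -0.06485763]), 'effort': array([ 5.69075401e-04, -3.90661991e+01,  1.87403029e+01,  4.22001421e+00,
        1.09914420e-02, -1.81494070e-04]), 'tcp_pos': array([6.24310953e-01, 2.68510979e-05, 1.84948014e-01]), 'ee_rot': array([[-1.62472903e-04, -9.99997531e-01, -2.21600641e-03],
       [-9.99999980e-01,  1.62722279e-04, -1.12354337e-04],
       [ 1.12714653e-04,  2.21598812e-03, -9.99997538e-01]]), 'wrist_force': array([ 0.12230792, -0.58528262,  0.08173768]), 'moment': array([ 0.03229816, -0.03051934,  0.01564458]), 'gripper_force': 0.0, 'gripper_width': 0.996721890212225}
{'image': 0, 'fx': 436.725, 'fy': 436.725, 'cx': 318.312, 'cy': 203.653, 'world_from_camera': [[0.251, -0.722, 0.645, 1.183], [0.968, 0.192, -0.162, -0.111], [-0.007, 0.665, 0.747, 0.861], [0.0, 0.0, 0.0, 1.0]]}
{'image': 0, 'fx': 416.473, 'fy': 416.473, 'cx': 321.48, 'cy': 196.275, 'world_from_camera': [[0.776, 0.449, -0.442, -0.027], [-0.63, 0.531, -0.567, -0.647], [-0.02, 0.718, 0.695, 0.964], [0.0, 0.0, 0.0, 1.0]]}
{'image': 0, 'fx': 284.257, 'fy': 284.257, 'cx': 319.636, 'cy': 200.654, 'hand_eye': [[0.0, 0.967, 0.255, 0.07], [1.0, -0.0, 0.001, -0.001], [0.001, 0.255, -0.967, -0.199], [0.0, 0.0, 0.0, 1.0]]}
```

View pics/scene0.png

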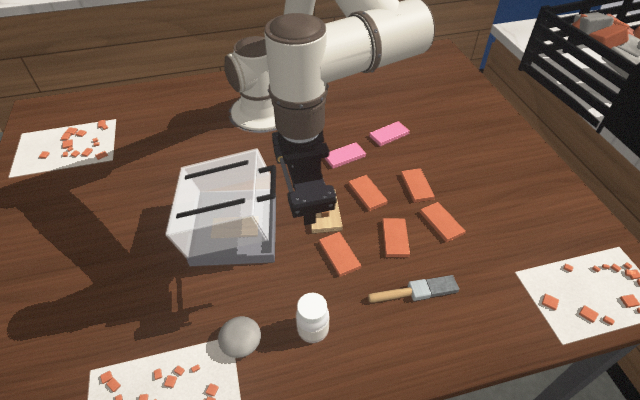

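View pics/side0.png

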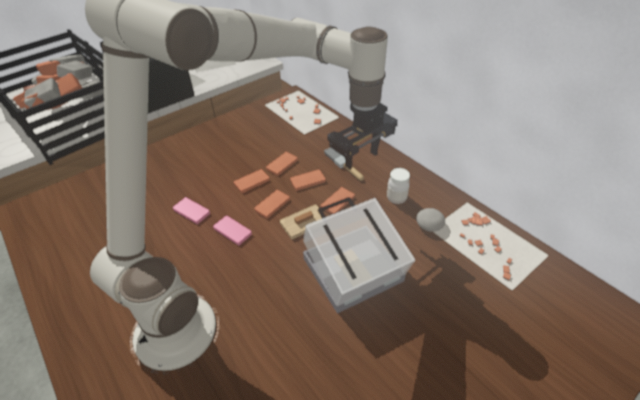

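```bash
cat > tiles.py <<'E'
from h import *
def tiles(c,T=None,zt=0.014,amin=150,mask=None):
    hsv=cv2.cvtColor(c['image'],cv2.COLOR_BGR2HSV)
    m=cv2.inRange(hsv,(3,110,90),(14,255,255)) if mask is None else mask(hsv)
    m=cv2.morphologyEx(m,cv2.MORPH_OPEN,np.ones((3,3)))
    out=[]
    for k in cv2.findContours(m,cv2.RETR_EXTERNAL,cv2.CHAIN_APPROX_NONE)[0]:
        if cv2.contourArea(k)<amin: continue
        P=np.array([onplane(c,p[0],zt,T)[:2] for p in k])
        (x,y),(w,h),a=cv2.minAreaRect((P*1000).astype(np.float32))
        if w<h: w,h,a=h,w,a+90
        if not 80<w<145: continue
        out.append((k.reshape(-1,2).mean(0).round(),np.array([x,y]).round(1),round(w),round(h),round((a+90)%180-90,1)))
    return out
E
python3 - <<'E'
from tiles import *
for n in('scene','side'):
    c=np.load(f'pics/{n}0.npy',allow_pickle=True).item()
    print(n); [print(*t) for t in tiles(c)]
c=np.load('pics/scene0.npy',allow_pickle=True).item()['image']
a=cv2.resize(c[130:290,150:350],None,fx=3,fy=3,interpolation=cv2.INTER_CUBIC)
c=np.load('pics/wrist0.npy',allow_pickle=True).item()['image']
cv2.imwrite('pics/cropA.png',a)
E
```

```text
scene
[174. 295.] [ 628.6 -303.4] 83 16 0.0
[ 68. 139.] [   4.5 -592.1] 109 36 -2.1
[164.  65.] [-351.4 -297.6] 130 50 -15.7
side
[336. 197.] [608.3  86.8] 120 68 7.3
```

View pics/cropA.png

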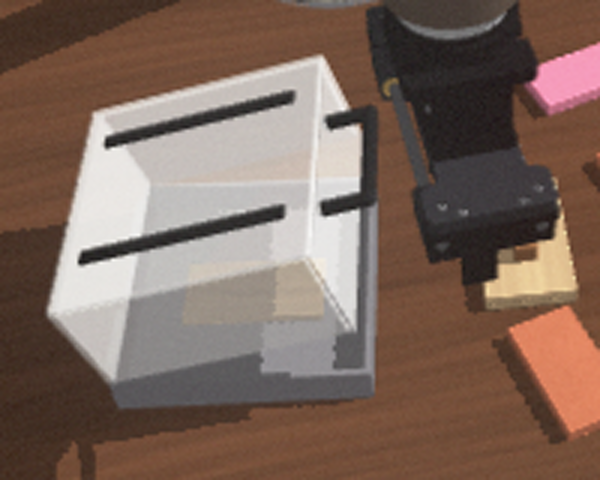

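View pics/wrist0.png

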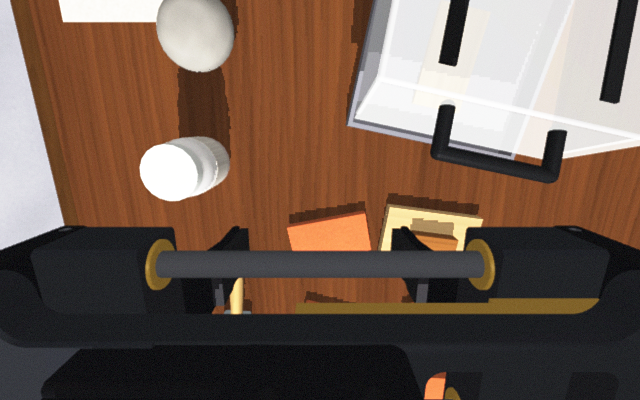

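```bash
sed -i 's/(3,110,90),(14,255,255)/(3,120,165),(13,255,255)/' tiles.py
python3 - <<'E'
from tiles import *
C={n:np.load(f'pics/{n}0.npy',allow_pickle=True).item() for n in('scene','side','wrist')}
T=wristT(C['wrist'],sense())
for n in('scene','side'):
    print(n); [print(*t) for t in tiles(C[n])]
sc,w=C['scene'],C['wrist']
for a,b in(((274,166),(553,176)),((273.5,196.7),(437,153))): print(cross(sc,a,w,b,None,T))
# case top-rim corners z=.032
for p in((274.7,255),(188,259)): print(onplane(sc,p,.032), )
for p in((350,123),(515,156)): print(onplane(w,p,.032,T))
print('pad',onplane(sc,(235,227),.013))
# cobble,jar tops
print(onplane(sc,(313,300),.1),onplane(sc,(240,350),.0), onplane(sc,(370,298),0.01))
# cover
print(onplane(w,(392,205),.016,T),onplane(w,(481,218),.016,T))
E
```

```text
scene
[341. 253.] [612.   82.5] 112 56 11.0
[396. 236.] [598.7 229. ] 108 55 -15.8
[443. 220.] [583.5 359.9] 112 56 12.8
[368. 191.] [440.4 211.6] 113 57 12.3
[418. 184.] [448.  350.2] 110 56 -3.8
side
[271. 202.] [436.4 212. ] 110 56 12.5
[251. 179.] [445.2 350.1] 111 56 -3.4
(array([ 0.44257258, -0.03080044,  0.16465544]), np.float64(0.0015422198997606126))
(array([ 0.53450727, -0.04899231,  0.16205954]), np.float64(0.00030200029888655756))
[ 0.59416222 -0.06835242  0.032     ]
[ 0.55417031 -0.26241526  0.032     ]
[ 0.58899645 -0.07277626  0.032     ]
[ 0.38468809 -0.03354346  0.032     ]
pad [ 0.47228365 -0.1470312   0.013     ]
[ 0.76632811 -0.01954192  0.1       ] [ 0.78410686 -0.17886735  0.        ] [0.74414126 0.11292696 0.01      ]
[0.52792359 0.03353433 0.016     ] [0.40542781 0.05197496 0.016     ]
```

>>> {"fn": "move_arm", "kwargs": {"targets": "0 0 1 1; 0 0 1 1; -0.4 -0.1 0 1; -0.4 -0.1 0 1; -0.4 -0.1 0 1; -0.4 -0.1 0 1; -0.4 -0.1 0 1; -0.4 -0.1 0 1; -0.4 -0.1 0 1; -0.4 -0.1 0 1", "gripper": 30}}

```text
time_s: 0.98
tcp_pos: [0.5442, -0.0201, 0.2357]
ee_rot: [[0.769, -0.64, -0.001], [-0.64, -0.769, -0.0], [-0.001, 0.001, -1.0]]
wrist_force: [0.4, -0.3, 0.2]
gripper_width: 0.371
gripper_force: 0.0
```

>>> {"fn": "move_arm", "kwargs": {"targets": "-0.4 -0.15 0 1; -0.4 -0.15 0 1; -0.4 -0.15 0 1; -0.4 -0.15 0 1; -0.4 -0.1 0 1; -0.24 -0.1 0 0.8; 0 0 0 0; 0 0 0 0"}}

```text
time_s: 1.65
tcp_pos: [0.4889, -0.04, 0.2361]
ee_rot: [[0.981, -0.193, 0.0], [-0.193, -0.981, 0.0], [0.0, -0.0, -1.0]]
wrist_force: [0.0, -0.0, -0.0]
gripper_width: 0.345
gripper_force: 0.0
```

```bash
python3 - <<'E'
from tiles import *
s=sense();print(s['tcp_pos'],s['ee_rot'].round(3).tolist(),s['joints'].round(1))
snap('scene','sc1');c=snap('wrist','w1')
E
```

```text
[ 0.48887349 -0.04002488  0.23613235] [[0.981, -0.193, 0.0], [-0.193, -0.981, 0.0], [0.0, -0.0, -1.0]] [ 14.3   6.8 -13.   -0.  -70.2  64.6]
```

View pics/w1.png

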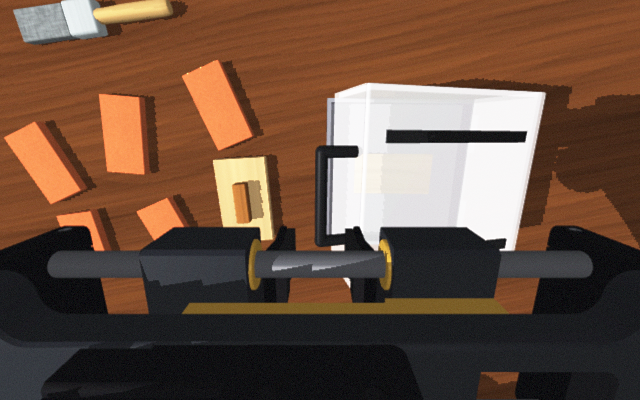

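>>> {"fn": "move_arm", "kwargs": {"targets": "0 0 -0.6 0; 0 0 -0.6 0; 0 0 -0.6 0; 0 0 -0.6 0; 0 0 -0.6 0; 0 0 -0.5 0; 0 0 0 0", "gripper": 22}}

```text
time_s: 2.33
tcp_pos: [0.4873, -0.04, 0.1457]
ee_rot: [[0.981, -0.192, -0.006], [-0.192, -0.981, -0.001], [-0.006, 0.002, -1.0]]
wrist_force: [-0.3, 0.1, -0.7]
gripper_width: 0.254
gripper_force: 0.0
```

>>> {"fn": "move_arm", "kwargs": {"targets": "0 0 0 0; 0 0 0 0; 0 0 0 0; 0 0 0 0", "gripper": 2}}

```text
time_s: 2.67
tcp_pos: [0.4897, -0.0398, 0.1494]
ee_rot: [[0.982, -0.191, 0.002], [-0.191, -0.982, 0.0], [0.002, -0.001, -1.0]]
wrist_force: [-0.2, 0.9, -1.2]
gripper_width: 0.066
gripper_force: 0.0
```

>>> {"fn": "move_arm", "kwargs": {"targets": "0 0 0 0; 0 0 0 0"}}

```text
time_s: 2.83
tcp_pos: [0.4892, -0.0399, 0.149]
ee_rot: [[0.982, -0.191, 0.001], [-0.191, -0.982, 0.0], [0.001, -0.0, -1.0]]
wrist_force: [0.2, 0.3, -0.4]
gripper_width: 0.029
gripper_force: 0.0
```

```bash
python3 - <<'E'
from h import *
c=snap('scene','sc2')['image'];w=snap('wrist','w2')['image'];print(sense()['gripper_width'],sense()['gripper_force'])
a=cv2.resize(c[140:240,210:330],None,fx=4,fy=4,interpolation=cv2.INTER_CUBIC)
b=w[100:300,200:440]
b=cv2.resize(b,(480,400))
cv2.imwrite('pics/cB.png',np.vstack([a[:,:480][:200*2],b])[:600*2] if 0 else cv2.resize(np.hstack([a,b]),(800,333)))
E
```

```text
0.0257105166017546 0.0
```

View pics/cB.png

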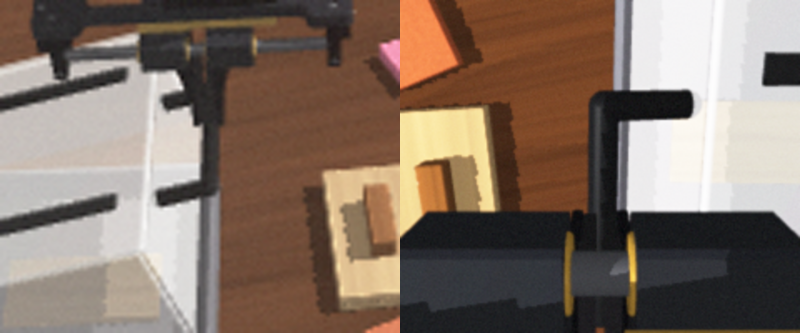

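```bash
python3 - <<'E'
from h import *
sc=np.load('pics/sc2.npy',allow_pickle=True).item();w=np.load('pics/w2.npy',allow_pickle=True).item();w1=np.load('pics/w1.npy',allow_pickle=True).item()
T=wristT(w,sense());T1=T.copy();T1[:3,3]+=np.array([.4889,-.04,.2361])-sense()['tcp_pos']
print(cross(sc,(273.6,197),w,(321.8,158.8),None,T),cross(sc,(273.6,197),w1,(321.8,149),None,T1),cross(w1,(321.8,149),w,(321.8,158.8),T1,T))
for z in(.1,.12,.14,.16): print(z,onplane(sc,(273.6,197),z),onplane(w,(321.8,158.8),z,T),onplane(w1,(321.8,149),z,T1))
E
```

```text
(array([ 0.53788102, -0.04990424,  0.16479633]), np.float64(0.0017368192990962186)) (array([ 0.53705879, -0.05013867,  0.1639479 ]), np.float64(0.0023613390404357325)) (array([ 0.53555006, -0.05083254,  0.14496025]), np.float64(0.0006907004962677575))
0.1 [ 0.4779255  -0.04324987  0.1       ] [ 0.53066116 -0.04986891  0.1       ] [ 0.53202527 -0.05083481  0.1       ]
0.12 [ 0.49645509 -0.04503681  0.12      ] [ 0.53286508 -0.05014673  0.12      ] [ 0.53356411 -0.05098464  0.12      ]
0.14 [ 0.51498469 -0.04682375  0.14      ] [ 0.53506899 -0.05042455  0.14      ] [ 0.53510296 -0.05113448  0.14      ]
0.16 [ 0.53351429 -0.0486107   0.16      ] [ 0.53727291 -0.05070237  0.16      ] [ 0.5366418  -0.05128432  0.16      ]
```

```bash
python3 - <<'E'
from h import *
sc=np.load('pics/sc2.npy',allow_pickle=True).item();si=snap('side','si2')
p=sense()['tcp_pos'];print(p,proj(sc,p),proj(si,p),proj(sc,(.493,-.0413,.163)),proj(si,(.493,-.0413,.163)))
f=lambda i,x,y,w,h:cv2.resize(i[y:y+h,x:x+w],(400,400),interpolation=cv2.INTER_CUBIC)
def mk(c,ps):
    i=c['image'].copy()
    return i
def dot(I,c,q,x,y,w,col):
    u=(proj(c,q)-[x,y])*400/w; cv2.circle(I,tuple(int(v) for v in u),4,col,-1)
A=f(sc['image'],240,140,70,70);dot(A,sc,p,240,140,70,(0,0,255))
B=f(si['image'],300,150,80,80);dot(B,si,p,300,150,80,(0,0,255))
for q in((.537,-.0501,.164),(.4425,-.0308,.1645)): dot(A,sc,q,240,140,70,(0,255,0));dot(B,si,q,300,150,80,(0,255,0))
cv2.imwrite('pics/cC.png',np.hstack([A,B]))
E
```

```text
[ 0.48901186 -0.03998389  0.14873563] [274.1233838  185.67021717] [334.10743259 207.95328393] [273.34768494 182.58212845] [335.54919354 203.8635412 ]
```

View pics/cC.png

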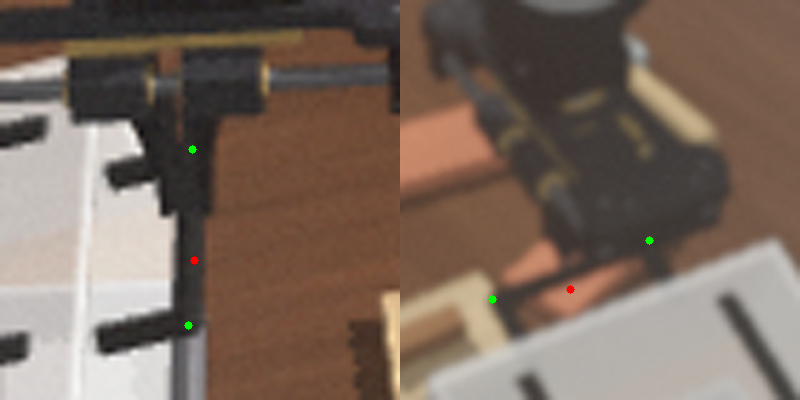

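```bash
python3 - <<'E'
from h import *
sc=np.load('pics/scene0.npy',allow_pickle=True).item();si=np.load('pics/side0.npy',allow_pickle=True).item()
for dx in(-.05,0,.05):
  for z in(.185,.204,.22): print(dx,z,proj(sc,(.6243+dx,0,z)).round(),proj(si,(.6243+dx,0,z)).round())
s1=np.load('pics/sc1.npy',allow_pickle=True).item()
f=lambda i,x,y,w,h:cv2.resize(i[y:y+h,x:x+w],(400,400),interpolation=cv2.INTER_CUBIC)
A=f(sc['image'],270,170,70,70);B=f(s1['image'],240,120,70,70)
def dot(I,c,q,x,y,w,col):
    u=(proj(c,q)-[x,y])*400/w; cv2.circle(I,tuple(int(v) for v in u),3,col,-1)
for z,col in((.185,(0,0,255)),(.204,(0,255,0))):
    dot(A,sc,(.6743,0,z),270,170,70,col);dot(A,sc,(.5743,0,z),270,170,70,col)
for z,col in((.2361,(0,0,255)),(.255,(0,255,0))): dot(B,s1,(.4889,-.04,z),240,120,70,col)
cv2.imwrite('pics/cD.png',np.hstack([A,B]))
E
```

```text
-0.05 0.185 [299. 198.] [348. 177.]
-0.05 0.204 [299. 192.] [348. 172.]
-0.05 0.22 [298. 187.] [348. 168.]
0 0.185 [305. 216.] [361. 170.]
0 0.204 [304. 210.] [361. 165.]
0 0.22 [304. 205.] [362. 160.]
0.05 0.185 [311. 235.] [374. 163.]
0.05 0.204 [310. 229.] [374. 157.]
0.05 0.22 [310. 224.] [374. 153.]
```

View pics/cD.png

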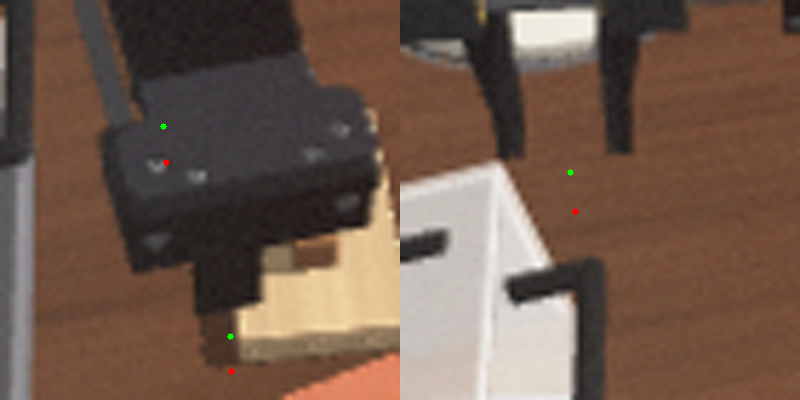

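>>> {"fn": "move_arm", "kwargs": {"targets": "0 0 1 0; 0 0 0.2 0; 0 0 0 0", "gripper": 24}}

```text
time_s: 3.23
tcp_pos: [0.4905, -0.0398, 0.1804]
ee_rot: [[0.982, -0.191, 0.005], [-0.191, -0.982, 0.001], [0.005, -0.002, -1.0]]
wrist_force: [0.1, -0.0, -0.4]
gripper_width: 0.168
gripper_force: 0.0
```

>>> {"fn": "move_arm", "kwargs": {"targets": "0 0 -0.6 0; 0 0 -0.6 0; 0 0 -0.5 0; 0 0 -0.4 0; 0 0 -0.4 0; 0 0 0 0"}}

```text
time_s: 3.73
tcp_pos: [0.4867, -0.0402, 0.1132]
ee_rot: [[0.981, -0.192, -0.006], [-0.192, -0.981, -0.0], [-0.006, 0.002, -1.0]]
wrist_force: [-0.3, -0.5, -0.4]
gripper_width: 0.277
gripper_force: 0.0
```

>>> {"fn": "move_arm", "kwargs": {"targets": "0 0 0 0; 0 0 0 0; 0 0 0 0; 0 0 0 0; 0 0 0 0", "gripper": 2}}

```text
time_s: 4.15
tcp_pos: [0.4891, -0.0408, 0.1164]
ee_rot: [[0.982, -0.191, 0.001], [-0.191, -0.982, -0.001], [0.001, 0.001, -1.0]]
wrist_force: [2.0, -5.0, -1.7]
gripper_width: 0.13
gripper_force: 30.0
```

```bash
python3 -c "
import numpy as np
ph=np.radians(np.arange(31.65,113,5));y=.2458*np.cos(ph);z=.2458*np.sin(ph)
dy,dz=np.diff(y),np.diff(z)
print('; '.join('%.2f %.2f %.2f 0'%(a*.191/.025,a*.982/.025,b/.025) for a,b in zip(dy,dz)))"
```

```text
-0.09 -0.47 0.71 0; -0.10 -0.53 0.67 0; -0.11 -0.59 0.62 0; -0.12 -0.64 0.56 0; -0.13 -0.68 0.50 0; -0.14 -0.72 0.44 0; -0.15 -0.76 0.37 0; -0.15 -0.79 0.31 0; -0.16 -0.81 0.23 0; -0.16 -0.83 0.16 0; -0.16 -0.84 0.09 0; -0.16 -0.84 0.01 0; -0.16 -0.84 -0.06 0; -0.16 -0.83 -0.14 0; -0.16 -0.82 -0.21 0; -0.15 -0.80 -0.28 0
```

>>> {"fn": "move_arm", "kwargs": {"targets": "-0.09 -0.47 0.71 0; -0.10 -0.53 0.67 0; -0.11 -0.59 0.62 0; -0.12 -0.64 0.56 0; -0.13 -0.68 0.50 0; -0.14 -0.72 0.44 0; -0.15 -0.76 0.37 0; 0 0 0 0"}}

```text
time_s: 4.82
tcp_pos: [0.4664, -0.1508, 0.215]
ee_rot: [[0.981, -0.193, -0.001], [-0.193, -0.981, 0.001], [-0.001, -0.001, -1.0]]
wrist_force: [-5.8, 3.6, 7.3]
gripper_width: 0.129
gripper_force: 30.0
```

>>> {"fn": "move_arm", "kwargs": {"targets": "-0.15 -0.79 0.31 0; -0.16 -0.81 0.23 0; -0.16 -0.83 0.16 0; -0.16 -0.84 0.09 0; -0.16 -0.84 0.01 0; -0.16 -0.84 -0.06 0; -0.16 -0.83 -0.14 0; -0.16 -0.82 -0.21 0; -0.15 -0.80 -0.28 0; 0 0 0 0"}}

```text
time_s: 5.65
tcp_pos: [0.4284, -0.3365, 0.2145]
ee_rot: [[0.981, -0.194, -0.008], [-0.194, -0.981, 0.002], [-0.008, -0.0, -1.0]]
wrist_force: [-6.5, -2.4, 0.3]
gripper_width: 0.128
gripper_force: 30.0
```

>>> {"fn": "move_arm", "kwargs": {"targets": "0 0 0 0; 0 0 0 0; 0 0 1 0; 0 0 1 0; 0.3 1 0.4 0; 0.3 1 0 0; 0.3 1 0 0; 0.3 1 0 0; 0.3 1 0 0; 0.3 1 0 0", "gripper": 26}}

```text
time_s: 6.48
tcp_pos: [0.4783, -0.1828, 0.2763]
ee_rot: [[0.982, -0.19, 0.003], [-0.19, -0.982, 0.001], [0.002, -0.001, -1.0]]
wrist_force: [-0.2, -0.4, -0.2]
gripper_width: 0.297
gripper_force: 0.0
```

>>> {"fn": "move_arm", "kwargs": {"targets": "0.3 1 0 0.5; 0.5 1 0 0.5; 0.8 1 0 0.5; 0.8 1 -0.5 0.5; 0.8 1 -1 0.5; 0.8 1 -1 0.5; 0.8 1 -0.5 0.5; 0.3 1 0 0.5; 0 0.8 0 0.38; 0 0 0 0", "gripper": 85}}

```text
time_s: 7.32
tcp_pos: [0.6059, 0.0395, 0.2001]
ee_rot: [[0.981, 0.194, 0.001], [0.194, -0.981, 0.001], [0.001, -0.001, -1.0]]
wrist_force: [0.2, 0.1, -0.3]
gripper_width: 0.942
gripper_force: 0.0
```

```bash
python3 - <<'E'
from h import *
s=sense();print(s['tcp_pos'],s['ee_rot'].round(3).tolist(),s['gripper_width'],s['joints'].round(0))
c=snap('scene','sc3');w=snap('wrist','w3');snap('side','si3')
a=cv2.resize(c['image'][110:310,150:400],(500,400),interpolation=cv2.INTER_CUBIC)
cv2.imwrite('pics/cE.png',np.hstack([a,cv2.resize(w['image'],(300,188)) if 0 else cv2.copyMakeBorder(cv2.resize(w['image'],(300,188)),0,212,0,0,0)]))
E
```

```text
[0.60585025 0.03950041 0.20008382] [[0.981, 0.194, 0.001], [0.194, -0.981, 0.001], [0.001, -0.001, -1.0]] 0.9417338781907185 [ 19.  20.  -1.  -0. -69.  82.]
```

View pics/cE.png

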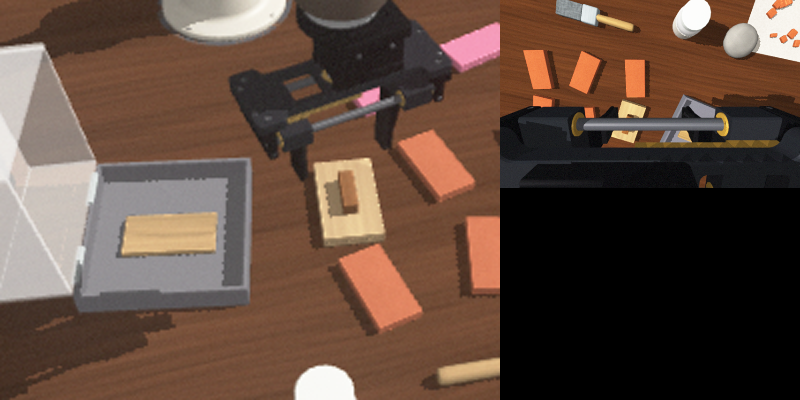

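```bash
cat > wood.py <<'E'
from tiles import *
def wood(c,T=None,zs=(.013,.016),box=None):
    hsv=cv2.cvtColor(c['image'],cv2.COLOR_BGR2HSV)
    m=cv2.inRange(hsv,(12,60,135),(24,190,255))
    m=cv2.morphologyEx(m,cv2.MORPH_OPEN,np.ones((3,3)))
    for k in cv2.findContours(m,cv2.RETR_EXTERNAL,cv2.CHAIN_APPROX_NONE)[0]:
        if cv2.contourArea(k)<300: continue
        for z in zs:
            P=np.array([onplane(c,p[0],z,T)[:2] for p in k])
            (x,y),(w,h),a=cv2.minAreaRect((P*1000).astype(np.float32))
            if w<h: w,h,a=h,w,a+90
            if 80<w<170: print(k.reshape(-1,2).mean(0).round(),z,round(x,1),round(y,1),round(w),round(h),round((a+90)%180-90,1))
if __name__=='__main__':
    for n in('sc3','si3'):
        c=np.load(f'pics/{n}.npy',allow_pickle=True).item();print(n);wood(c)
        for t in tiles(c):print(*t)
E
python3 wood.py
```

```text
sc3
[390. 294.] 0.013 748.0 158.7 96 21 85.2
[390. 294.] 0.016 749.5 157.7 96 21 85.2
[235. 227.] 0.013 470.1 -147.9 115 63 78.2
[235. 227.] 0.016 472.6 -147.8 115 63 78.2
[324. 210.] 0.013 472.9 81.1 141 78 -7.8
[324. 210.] 0.016 475.4 80.4 141 78 -7.8
[341. 253.] [611.8  82.5] 111 56 11.0
[396. 236.] [598.8 229. ] 108 55 -15.8
[443. 220.] [583.4 359.8] 112 56 12.8
[368. 191.] [440.4 211.5] 113 57 12.4
[418. 184.] [448. 350.] 110 56 -3.8
si3
[303. 220.] 0.013 469.3 83.4 138 87 -8.2
[303. 220.] 0.016 467.7 81.1 137 87 -8.2
[271. 202.] [436.  211.9] 109 56 12.5
[307. 179.] [595.7 229.6] 109 56 -15.3
[251. 179.] [445.3 350.1] 110 56 -3.4
[279. 164.] [568.9 357.7] 87 56 12.9
```

```bash
python3 - <<'E'
from h import *
c=np.load('pics/sc3.npy',allow_pickle=True).item()
i=c['image'];g=i.max(2)
for u in range(296,306,2): print(u,g[185:206,u])
for z in(.2,.22,.23,.24,.25): print(z,proj(c,(.6245,-.006,z)).round(1),proj(c,(.615,-.008,z)).round(1),proj(c,(.606,.088,z)).round(1))
for u in range(338,350,3): print(u,g[170:195,u])
E
```

```text
296 [ 38  39  39  35  30  32  39  34  64 106 109 119 112 117 108 109 106 109
 113 117 116]
298 [ 37  40  38  35  31  37  33  34  39  39  34  50  80 104 105 107 111 112
 117 116 114]
300 [ 37  37  41  37  40  39  41  39  35  41  37  39  36  41  39  76 106 112
 118 118 109]
302 [ 49  55  52  55  57  47  47  40  47  41  44  47  40  47  53  70  74  75
  75 102  79]
304 [113 122 122 122 120 110 116 118 119 119 103  73  65  65  70  71  75  76
  76  74  73]
0.2 [301.4 211.9] [299.4 208.6] [344.  196.3]
0.22 [301.1 205.2] [299.  201.9] [344.3 189.6]
0.23 [300.9 201.8] [298.8 198.5] [344.5 186.2]
0.24 [300.7 198.3] [298.6 195. ] [344.7 182.7]
0.25 [300.5 194.8] [298.4 191.5] [344.9 179.1]
338 [ 40  48  45  41  42  43  41  44  42  41  71 107 125 120 118 119 121 119
 111 115 113 113 109 107 116]
341 [ 43  44  43  46  43  45  44  44  47  49  46  42  46  43  72 114 120 117
 116 117 113 110 108 114 119]
344 [ 45  37  41  43  43  39  37  40  44  41  37  35  42  42  70  79  72 104
 109 114 113 111 110 119 120]
347 [ 50  59  69  96 112 119 120 116 115 116 125 118 118 116  87  76  74  75
  74  71  74  99 116 116 119]
```

>>> {"fn": "move_arm", "kwargs": {"targets": "0.17 0.86 -0.6 0; 0 0.86 -0.8 0; 0 0 -1 0; 0 0 -1 0; 0 0 -1 0; 0 0 -1 0; 0 0 -1 0; 0 0 -1 0; 0 0 -0.5 0; 0 0 0 0", "gripper": 86}}

```text
time_s: 8.3
tcp_pos: [0.6068, 0.0764, 0.0001]
ee_rot: [[0.982, 0.187, -0.006], [0.187, -0.982, -0.002], [-0.006, 0.0, -1.0]]
wrist_force: [-0.0, 0.2, -0.2]
gripper_width: 0.987
gripper_force: 0.0
```

>>> {"fn": "move_arm", "kwargs": {"targets": "0 0 -0.4 0; 0 0 -0.4 0; 0 0 -0.4 0; 0 0 0 0; 0 0 0 0"}}

```text
time_s: 8.72
tcp_pos: [0.609, 0.0781, -0.0273]
ee_rot: [[0.982, 0.189, -0.001], [0.189, -0.982, -0.0], [-0.001, 0.0, -1.0]]
wrist_force: [0.4, -0.2, -0.2]
gripper_width: 0.99
gripper_force: 0.0
```

>>> {"fn": "move_arm", "kwargs": {"targets": "0 0 0 0; 0 0 0 0; 0 0 0 0; 0 0 0 0; 0 0 0 0; 0 0 0 0", "gripper": 40}}

```text
time_s: 9.22
tcp_pos: [0.6095, 0.0786, -0.0266]
ee_rot: [[0.982, 0.189, 0.001], [0.189, -0.982, 0.0], [0.001, -0.0, -1.0]]
wrist_force: [-0.1, 1.0, 0.5]
gripper_width: 0.639
gripper_force: 30.0
```

>>> {"fn": "move_arm", "kwargs": {"targets": "0 0 0.6 0; 0 0 1 0; 0 0 1 0; 0 0 1 0; -0.4 -0.65 0.66 1; -0.4 -0.65 0 1; -0.4 -0.65 0 1; -0.4 -0.65 0 1; -0.4 -0.65 0 1; -0.4 -0.65 0 1"}}

```text
time_s: 10.05
tcp_pos: [0.5481, -0.02, 0.0793]
ee_rot: [[0.753, 0.658, -0.001], [0.658, -0.753, 0.0], [-0.001, -0.001, -1.0]]
wrist_force: [0.6, -0.4, -1.6]
gripper_width: 0.634
gripper_force: 30.0
```

>>> {"fn": "move_arm", "kwargs": {"targets": "-0.4 -0.65 0 1; -0.4 -0.65 0 1; -0.4 -0.65 0 1; -0.4 -0.65 0 1; -0.4 -0.65 0 1; -0.4 -0.65 0 1; -0.4 -0.65 0 1; -0.4 -0.6 0 0.5; 0 0 0 0; 0 0 0 0"}}

```text
time_s: 10.88
tcp_pos: [0.4686, -0.1485, 0.0794]
ee_rot: [[0.203, 0.979, -0.0], [0.979, -0.203, 0.0], [0.0, -0.0, -1.0]]
wrist_force: [0.4, -0.0, -1.2]
gripper_width: 0.639
gripper_force: 30.0
```

>>> {"fn": "move_arm", "kwargs": {"targets": "0 0 -0.8 0; 0 0 -0.8 0; 0 0 -0.8 0; 0 0 -0.6 0; 0 0 -0.4 0; 0 0 -0.24 0; 0 0 0 0; 0 0 0 0; 0 0 0 0"}}

```text
time_s: 11.63
tcp_pos: [0.4701, -0.1478, -0.0108]
ee_rot: [[0.201, 0.98, 0.001], [0.98, -0.201, -0.0], [0.0, 0.001, -1.0]]
wrist_force: [0.1, 0.3, -1.8]
gripper_width: 0.631
gripper_force: 30.0
```

>>> {"fn": "move_arm", "kwargs": {"targets": "0 0 -0.04 0; 0 0 0 0; 0 0 0 0; 0 0 0 0; 0 0 0.5 0; 0 0 1 0; 0 0 1 0; 0 0 1 0; 0 0 0.5 0", "gripper": 76}}

```text
time_s: 12.38
tcp_pos: [0.471, -0.1482, 0.0908]
ee_rot: [[0.201, 0.98, 0.005], [0.98, -0.201, -0.001], [0.0, 0.005, -1.0]]
wrist_force: [0.6, 0.6, 0.8]
gripper_width: 0.871
gripper_force: 0.0
```

>>> {"fn": "move_arm", "kwargs": {"targets": "-0.08 0.96 0 -0.9; -0.08 0.96 0 -0.9; -0.08 0.96 0 -0.9; -0.08 0.96 0 -0.9; -0.08 0.96 0 -0.9; -0.08 0.96 0 -0.9; -0.08 0.96 0 -0.9; -0.08 0.96 0 -0.9; -0.08 0.96 0 -0.9; -0.08 0.96 0 -0.9", "gripper": 86}}

```text
time_s: 13.22
tcp_pos: [0.449, 0.0932, 0.0879]
ee_rot: [[0.837, 0.547, 0.001], [0.547, -0.837, 0.0], [0.001, 0.0, -1.0]]
wrist_force: [0.3, 0.1, 0.0]
gripper_width: 0.987
gripper_force: 0.0
```

>>> {"fn": "move_arm", "kwargs": {"targets": "-0.08 0.96 0 -0.9; -0.08 0.96 0 -0.9; -0.08 0.96 0 -0.9; -0.08 0.96 0 -0.9; -0.1 0.96 0 -0.6; 0 0 0 0; 0 0 0 0"}}

```text
time_s: 13.8
tcp_pos: [0.4385, 0.2128, 0.0876]
ee_rot: [[0.976, 0.217, 0.0], [0.217, -0.976, 0.0], [0.0, -0.0, -1.0]]
wrist_force: [-0.9, 0.1, 0.7]
gripper_width: 0.99
gripper_force: 0.0
```

```bash
python3 - <<'E'
from wood import *
s=sense();print(s['tcp_pos'],s['joints'].round(0),np.degrees(np.arctan2(*-s['ee_rot'][1::-1,1])))
c=snap('scene','sc4');wood(c)
for t in tiles(c)+tiles(c,zt=.027):print(*t)
E
```

```text
[0.43852773 0.21283244 0.08761974] [ 45.  15. -26.  -0. -49.  58.] 102.54121515813272
[390. 294.] 0.013 747.8 158.7 96 21 85.6
[390. 294.] 0.016 749.3 157.7 96 21 85.6
[323. 210.] 0.013 475.1 80.8 137 78 -7.8
[323. 210.] 0.016 477.6 80.1 137 78 -7.8
[235. 227.] [ 475.3 -148.7] 110 39 87.6
[396. 236.] [598.7 229. ] 108 55 -15.8
[443. 220.] [583.5 359.8] 112 57 12.6
[368. 191.] [440.4 211.5] 113 57 12.4
[418. 184.] [448.  350.2] 110 56 -3.8
[235. 227.] [ 486.2 -148.2] 108 38 87.6
[396. 236.] [607.7 223.8] 106 54 -15.8
[443. 220.] [592.7 352.5] 110 56 12.6
[368. 191.] [451.8 206.5] 111 56 12.4
[418. 184.] [459.3 343.2] 108 55 -3.8
```

>>> {"fn": "move_arm", "kwargs": {"targets": "0 0 -1 0; 0 0 -1 0; 0 0 -1 0; 0 0 -0.7 0; 0 0 -0.5 0; 0 0 -0.36 0; 0 0 0 0; 0 0 0 0"}}

```text
time_s: 14.52
tcp_pos: [0.4389, 0.2114, -0.0264]
ee_rot: [[0.977, 0.214, -0.0], [0.214, -0.977, -0.0], [-0.0, 0.0, -1.0]]
wrist_force: [1.0, 1.2, 0.8]
gripper_width: 0.988
gripper_force: 0.0
```

>>> {"fn": "move_arm", "kwargs": {"targets": "0 0 0 0; 0 0 0 0; 0 0 0 0; 0 0 0 0; 0 0 0 0; 0 0 0 0", "gripper": 40}}

```text
time_s: 15.02
tcp_pos: [0.4388, 0.2121, -0.0261]
ee_rot: [[0.977, 0.215, 0.0], [0.215, -0.977, 0.0], [0.0, -0.0, -1.0]]
wrist_force: [0.0, -0.2, 2.0]
gripper_width: 0.637
gripper_force: 30.0
```

```bash
python3 - <<'E'
from h import *
c=np.load('pics/sc4.npy',allow_pickle=True).item()
cv2.imwrite('pics/cF.png',cv2.resize(c['image'][150:280,160:360],None,fx=4,fy=4,interpolation=cv2.INTER_CUBIC))
E
```

```text
(no output)
```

View pics/cF.png

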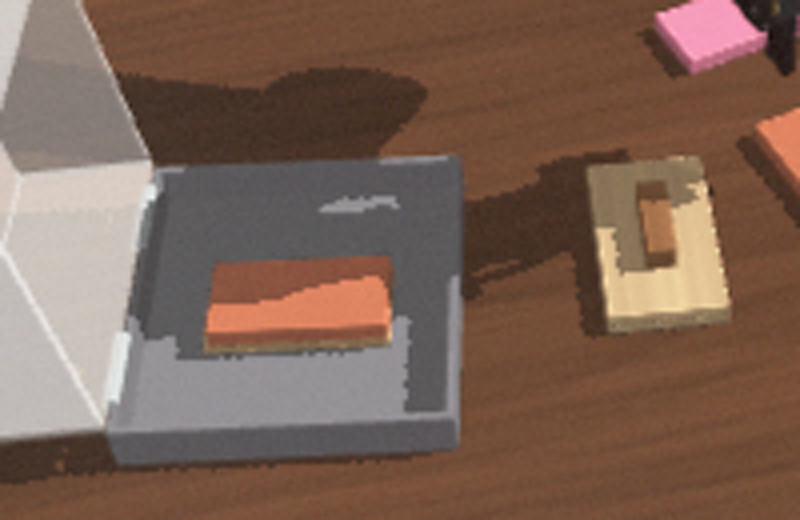

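>>> {"fn": "move_arm", "kwargs": {"targets": "0 0 0.6 0; 0 0 1 0; 0 0 1 0; 0 0 1 0; 0.08 -0.96 0.66 0.88; 0.08 -0.96 0 0.88; 0.08 -0.96 0 0.88; 0.08 -0.96 0 0.88; 0.08 -0.96 0 0.88; 0.08 -0.96 0 0.88"}}

```text
time_s: 15.85
tcp_pos: [0.45, 0.0668, 0.0798]
ee_rot: [[0.777, 0.63, -0.001], [0.63, -0.777, -0.0], [-0.001, -0.001, -1.0]]
wrist_force: [0.6, 0.2, -2.7]
gripper_width: 0.631
gripper_force: 30.0
```

>>> {"fn": "move_arm", "kwargs": {"targets": "0.08 -0.96 0 0.88; 0.08 -0.96 0 0.88; 0.08 -0.96 0 0.88; 0.08 -0.96 0 0.88; 0.08 -0.96 0 0.88; 0.08 -0.96 0 0.88; 0.08 -0.96 0 0.88; 0.08 -0.96 0 0.88; 0.1 -0.96 0 0.88; 0 0 0 0"}}

```text
time_s: 16.68
tcp_pos: [0.4689, -0.1507, 0.0795]
ee_rot: [[0.202, 0.979, -0.001], [0.979, -0.202, -0.0], [-0.001, -0.001, -1.0]]
wrist_force: [-0.1, -0.5, -1.9]
gripper_width: 0.634
gripper_force: 30.0
```

>>> {"fn": "move_arm", "kwargs": {"targets": "0 0 0 0; 0 0 0 0; 0 0 0 0"}}

```text
time_s: 16.93
tcp_pos: [0.4688, -0.1473, 0.0798]
ee_rot: [[0.201, 0.98, -0.001], [0.98, -0.201, 0.0], [0.0, -0.001, -1.0]]
wrist_force: [0.3, -0.7, -2.8]
gripper_width: 0.64
gripper_force: 30.0
```

>>> {"fn": "move_arm", "kwargs": {"targets": "0 -0.02 -0.8 0; 0 0 -0.8 0; 0 0 -0.6 0; 0 0 -0.4 0; 0 0 -0.3 0; 0 0 -0.2 0; 0 0 -0.02 0; 0 0 0 0; 0 0 0 0"}}

```text
time_s: 17.68
tcp_pos: [0.4699, -0.1483, 0.0027]
ee_rot: [[0.201, 0.98, 0.001], [0.98, -0.201, -0.0], [0.0, 0.001, -1.0]]
wrist_force: [0.1, -0.8, -2.1]
gripper_width: 0.635
gripper_force: 30.0
```

>>> {"fn": "move_arm", "kwargs": {"targets": "0 0 -0.02 0; 0 0 0 0; 0 0 0 0; 0 0 0 0; 0 0 0.5 0; 0 0 1 0; 0 0 1 0; 0 0 1 0; 0 0 0 0", "gripper": 76}}

```text
time_s: 18.43
tcp_pos: [0.4731, -0.149, 0.0942]
ee_rot: [[0.2, 0.98, 0.011], [0.98, -0.2, -0.001], [0.001, 0.011, -1.0]]
wrist_force: [1.1, 0.4, 0.3]
gripper_width: 0.877
gripper_force: 0.0
```

>>> {"fn": "move_arm", "kwargs": {"targets": "-0.05 1 0 -0.82; -0.05 1 0 -0.82; -0.05 1 0 -0.82; -0.05 1 0 -0.82; -0.05 1 0 -0.82; -0.05 1 0 -0.82; -0.05 1 0 -0.82; -0.05 1 0 -0.82; -0.05 1 0 -0.82; -0.05 1 0 -0.82", "gripper": 86}}

```text
time_s: 19.27
tcp_pos: [0.4565, 0.1027, 0.0891]
ee_rot: [[0.797, 0.605, 0.0], [0.605, -0.797, 0.0], [0.0, 0.0, -1.0]]
wrist_force: [-0.3, -0.9, 0.7]
gripper_width: 0.985
gripper_force: 0.0
```

>>> {"fn": "move_arm", "kwargs": {"targets": "-0.05 1 0 -0.82; -0.05 1 0 -0.82; -0.05 1 0 -0.82; -0.05 1 0 -0.82; -0.05 1 0 -0.82; -0.05 1 0 -0.82; -0.05 1 0 -0.82; -0.05 1 0 -0.82; -0.05 1 0 -0.82; -0.05 0.9 0 -0.82"}}

```text
time_s: 20.1
tcp_pos: [0.444, 0.3505, 0.0889]
ee_rot: [[0.998, -0.066, 0.0], [-0.066, -0.998, 0.0], [0.0, -0.0, -1.0]]
wrist_force: [0.6, -0.6, 0.2]
gripper_width: 0.986
gripper_force: 0.0
```

>>> {"fn": "move_arm", "kwargs": {"targets": "0 0 -0.5 0; 0 0 0 0; 0 0 0 0"}}

```text
time_s: 20.35
tcp_pos: [0.4435, 0.3483, 0.0757]
ee_rot: [[0.998, -0.062, -0.002], [-0.062, -0.998, -0.002], [-0.002, 0.002, -1.0]]
wrist_force: [0.2, -0.7, -0.4]
gripper_width: 0.988
gripper_force: 0.0
```

```bash
python3 - <<'E'
from wood import *
s=sense();print(s['tcp_pos'],s['joints'].round(0),np.degrees(np.arctan2(*-s['ee_rot'][1::-1,1])))
c=snap('scene','sc5');wood(c)
for t in tiles(c):print(*t)
cv2.imwrite('pics/cG.png',cv2.resize(c['image'][150:280,160:360],None,fx=4,fy=4,interpolation=cv2.INTER_CUBIC))
E
```

```text
[0.44354426 0.3482631  0.07568356] [ 55.  22. -17.  -0. -51.  32.] 86.4174883511634
[390. 294.] 0.013 747.9 158.7 96 21 85.7
[390. 294.] 0.016 749.5 157.7 96 21 85.7
[322. 211.] 0.013 473.6 81.0 140 78 -7.8
[322. 211.] 0.016 476.1 80.3 140 78 -7.8
[396. 236.] [598.8 229. ] 108 55 -15.8
[233. 221.] [ 448.3 -147.1] 120 58 76.9
[443. 220.] [583.5 359.8] 112 57 12.6
[418. 184.] [448.  350.1] 110 56 -3.8
```

View pics/cG.png

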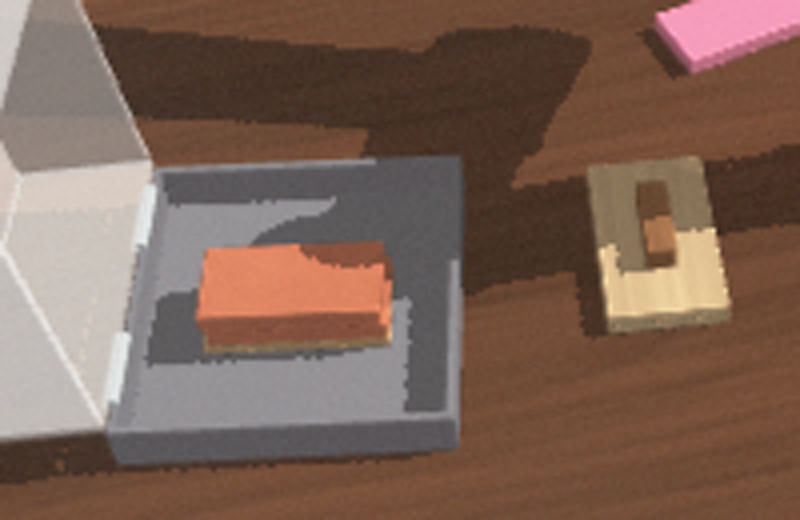

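>>> {"fn": "move_arm", "kwargs": {"targets": "0 0 -1 0; 0 0 -1 0; 0 0 -1 0; 0 0 -0.6 0; 0 0 -0.48 0; 0 0 0 0; 0 0 0 0"}}

```text
time_s: 20.98
tcp_pos: [0.4445, 0.3484, -0.0252]
ee_rot: [[0.998, -0.063, -0.0], [-0.063, -0.998, -0.001], [-0.0, 0.001, -1.0]]
wrist_force: [0.5, 1.5, 0.1]
gripper_width: 0.989
gripper_force: 0.0
```

>>> {"fn": "move_arm", "kwargs": {"targets": "0 0 0 0; 0 0 0 0; 0 0 0 0; 0 0 0 0; 0 0 0 0; 0 0 0 0", "gripper": 40}}

```text
time_s: 21.48
tcp_pos: [0.4445, 0.3495, -0.025]
ee_rot: [[0.998, -0.063, 0.001], [-0.063, -0.998, 0.001], [0.001, -0.001, -1.0]]
wrist_force: [-0.1, 0.9, 1.1]
gripper_width: 0.63
gripper_force: 30.0
```

>>> {"fn": "move_arm", "kwargs": {"targets": "0 0 0.6 0; 0 0 1 0; 0 0 1 0; 0 0 1 0; 0.05 -1 0.66 0.82; 0.05 -1 0 0.82; 0.05 -1 0 0.82; 0.05 -1 0 0.82; 0.05 -1 0 0.82; 0.05 -1 0 0.82"}}

```text
time_s: 22.32
tcp_pos: [0.451, 0.1975, 0.0807]
ee_rot: [[0.932, 0.362, -0.001], [0.362, -0.932, -0.0], [-0.001, 0.0, -1.0]]
wrist_force: [0.1, -0.3, -2.1]
gripper_width: 0.628
gripper_force: 30.0
```

>>> {"fn": "move_arm", "kwargs": {"targets": "0.05 -1 0 0.82; 0.05 -1 0 0.82; 0.05 -1 0 0.82; 0.05 -1 0 0.82; 0.05 -1 0 0.82; 0.05 -1 0 0.82; 0.05 -1 0 0.82; 0.05 -1 0 0.82; 0.05 -1 0 0.82; 0.05 -1 0 0.82"}}

```text
time_s: 23.15
tcp_pos: [0.4635, -0.0522, 0.0808]
ee_rot: [[0.466, 0.885, -0.001], [0.885, -0.466, 0.0], [-0.0, -0.001, -1.0]]
wrist_force: [-0.0, 0.8, -0.8]
gripper_width: 0.63
gripper_force: 30.0
```

>>> {"fn": "move_arm", "kwargs": {"targets": "0.05 -1 0 0.82; 0.05 -1 0 0.82; 0.05 -1 0 0.82; 0 -0.9 0 0.82; 0 0 0 0; 0 0 0 0; 0 0 0 0; 0 0 0 0"}}

```text
time_s: 23.82
tcp_pos: [0.4678, -0.1478, 0.0809]
ee_rot: [[0.201, 0.98, -0.0], [0.98, -0.201, 0.0], [0.0, -0.0, -1.0]]
wrist_force: [-0.1, -0.2, -1.8]
gripper_width: 0.633
gripper_force: 30.0
```

>>> {"fn": "move_arm", "kwargs": {"targets": "0.04 0 -0.8 0; 0 0 -0.8 0; 0 0 -0.4 0; 0 0 -0.3 0; 0 0 -0.2 0; 0 0 -0.06 0; 0 0 0 0; 0 0 0 0"}}

```text
time_s: 24.48
tcp_pos: [0.4697, -0.1484, 0.0177]
ee_rot: [[0.201, 0.98, 0.001], [0.98, -0.201, -0.0], [0.0, 0.001, -1.0]]
wrist_force: [1.3, -0.1, -0.9]
gripper_width: 0.631
gripper_force: 30.0
```

>>> {"fn": "move_arm", "kwargs": {"targets": "0 0 -0.02 0; 0 0 0 0; 0 0 0 0; 0 0 0 0; 0 0 0.5 0; 0 0 1 0; 0 0 1 0; 0 0 0.5 0; 0 0 0 0", "gripper": 76}}

```text
time_s: 25.23
tcp_pos: [0.4716, -0.1487, 0.095]
ee_rot: [[0.2, 0.98, 0.008], [0.98, -0.2, -0.001], [0.001, 0.008, -1.0]]
wrist_force: [-0.2, 0.0, 0.3]
gripper_width: 0.873
gripper_force: 0.0
```

>>> {"fn": "move_arm", "kwargs": {"targets": "0.27 0.8 0 -0.99; 0.27 0.8 0 -0.99; 0.27 0.8 0 -0.99; 0.27 0.8 0 -0.99; 0.27 0.8 0 -0.99; 0.27 0.8 0 -0.99; 0.27 0.8 0 -0.99; 0.27 0.8 0 -0.99; 0.27 0.8 0 -0.99; 0.27 0.8 0 -0.99", "gripper": 86}}

```text
time_s: 26.07
tcp_pos: [0.5361, 0.0524, 0.0906]
ee_rot: [[0.878, 0.479, -0.001], [0.479, -0.878, -0.0], [-0.001, -0.0, -1.0]]
wrist_force: [0.0, -0.3, -0.4]
gripper_width: 0.988
gripper_force: 0.0
```

>>> {"fn": "move_arm", "kwargs": {"targets": "0.27 0.8 0 -0.99; 0.27 0.8 0 -0.99; 0.27 0.8 0 -0.99; 0.27 0.8 0 -0.99; 0.27 0.8 0 -0.99; 0.27 0.8 0 -0.99; 0.27 0.8 0 -0.99; 0.27 0.8 0 -0.99; 0.2 0.68 0 -0.96; 0 0 0 0"}}

```text
time_s: 26.9
tcp_pos: [0.5961, 0.2312, 0.0901]
ee_rot: [[0.964, -0.267, -0.0], [-0.267, -0.964, -0.0], [-0.0, 0.0, -1.0]]
wrist_force: [0.2, 0.7, 0.6]
gripper_width: 0.991
gripper_force: 0.0
```

>>> {"fn": "move_arm", "kwargs": {"targets": "0 0 -0.5 0; 0 0 0 0; 0 0 0 0"}}

```text
time_s: 27.15
tcp_pos: [0.5944, 0.2275, 0.0776]
ee_rot: [[0.964, -0.267, -0.003], [-0.267, -0.964, -0.002], [-0.002, 0.003, -1.0]]
wrist_force: [0.3, 0.0, 0.5]
gripper_width: 0.988
gripper_force: 0.0
```

```bash
python3 - <<'E'
from wood import *
s=sense();print(s['tcp_pos'],s['joints'].round(0),np.degrees(np.arctan2(*-s['ee_rot'][1::-1,1])))
c=snap('scene','sc6');wood(c)
for t in tiles(c):print(*t)
cv2.imwrite('pics/cH.png',cv2.resize(c['image'][150:280,160:360],None,fx=4,fy=4,interpolation=cv2.INTER_CUBIC))
E
```

```text
[0.59437928 0.22751606 0.07764988] [ 35.  28.  -6.  -0. -56.  39.] 74.5151615952776
[390. 294.] 0.013 747.5 158.7 96 21 86.0
[390. 294.] 0.016 749.1 157.8 96 21 86.0
[324. 210.] 0.013 472.9 81.2 141 78 -7.8
[324. 210.] 0.016 475.4 80.5 141 78 -7.8
[396. 236.] [598.8 229. ] 108 55 -15.8
[225. 219.] [ 436.8 -162.7] 89 49 75.1
[444. 220.] [583.4 359.9] 112 56 12.6
```

View pics/cH.png

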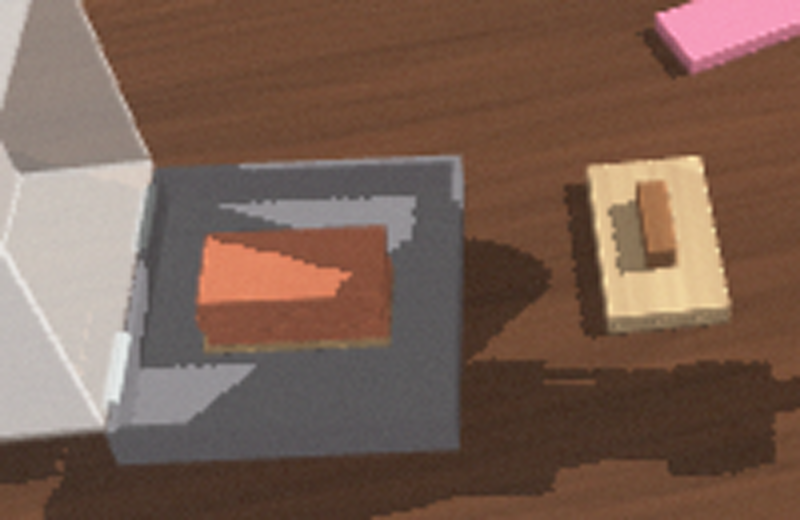

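>>> {"fn": "move_arm", "kwargs": {"targets": "0.04 0.04 -1 0; 0 0 -1 0; 0 0 -1 0; 0 0 -0.6 0; 0 0 -0.55 0; 0 0 0 0; 0 0 0 0"}}

```text
time_s: 27.78
tcp_pos: [0.5965, 0.229, -0.0247]
ee_rot: [[0.964, -0.267, -0.001], [-0.267, -0.964, -0.001], [-0.0, 0.001, -1.0]]
wrist_force: [-0.2, -0.3, 0.3]
gripper_width: 0.989
gripper_force: 0.0
```

>>> {"fn": "move_arm", "kwargs": {"targets": "0 0 0 0; 0 0 0 0; 0 0 0 0; 0 0 0 0; 0 0 0 0; 0 0 0 0", "gripper": 40}}

```text
time_s: 28.28
tcp_pos: [0.5966, 0.2297, -0.0243]
ee_rot: [[0.964, -0.267, 0.001], [-0.267, -0.964, 0.0], [0.0, -0.001, -1.0]]
wrist_force: [-1.1, 0.7, 1.3]
gripper_width: 0.631
gripper_force: 30.1
```

>>> {"fn": "move_arm", "kwargs": {"targets": "0 0 0.6 0; 0 0 1 0; 0 0 1 0; 0 0 1 0; -0.27 -0.8 0.7 0.99; -0.27 -0.8 0 0.99; -0.27 -0.8 0 0.99; -0.27 -0.8 0 0.99; -0.27 -0.8 0 0.99; -0.27 -0.8 0 0.99"}}

```text
time_s: 29.12
tcp_pos: [0.5551, 0.1085, 0.0826]
ee_rot: [[0.968, 0.249, -0.001], [0.249, -0.968, -0.0], [-0.001, -0.0, -1.0]]
wrist_force: [-0.1, -0.1, -1.8]
gripper_width: 0.628
gripper_force: 30.0
```

>>> {"fn": "move_arm", "kwargs": {"targets": "-0.27 -0.8 0 0.99; -0.27 -0.8 0 0.99; -0.27 -0.8 0 0.99; -0.27 -0.8 0 0.99; -0.27 -0.8 0 0.99; -0.27 -0.8 0 0.99; -0.27 -0.8 0 0.99; -0.27 -0.8 0 0.99; -0.27 -0.8 0 0.99; -0.27 -0.8 0 0.99"}}

```text
time_s: 29.95
tcp_pos: [0.4876, -0.0913, 0.0827]
ee_rot: [[0.439, 0.898, -0.0], [0.898, -0.439, 0.0], [-0.0, -0.001, -1.0]]
wrist_force: [-0.5, -0.3, -0.9]
gripper_width: 0.626
gripper_force: 30.0
```

>>> {"fn": "move_arm", "kwargs": {"targets": "-0.27 -0.8 0 0.99; -0.27 -0.8 0 0.99; -0.24 -0.7 0 0.96; 0 0 0 0; 0 0 0 0; 0 0 0 0; 0 0 0 0"}}

```text
time_s: 30.53
tcp_pos: [0.4692, -0.1474, 0.0828]
ee_rot: [[0.201, 0.98, 0.0], [0.98, -0.201, 0.0], [0.0, 0.0, -1.0]]
wrist_force: [-0.1, -0.4, -1.6]
gripper_width: 0.623
gripper_force: 30.0
```

>>> {"fn": "move_arm", "kwargs": {"targets": "0 -0.03 -0.8 0; 0 0 -0.5 0; 0 0 -0.3 0; 0 0 -0.24 0; 0 0 -0.16 0; 0 0 -0.04 0; 0 0 0 0; 0 0 0 0"}}

```text
time_s: 31.2
tcp_pos: [0.4695, -0.1487, 0.0323]
ee_rot: [[0.201, 0.98, 0.001], [0.98, -0.201, -0.0], [0.0, 0.001, -1.0]]
wrist_force: [0.1, 0.2, -1.2]
gripper_width: 0.626
gripper_force: 30.0
```

>>> {"fn": "move_arm", "kwargs": {"targets": "0 0 -0.02 0; 0 0 0 0; 0 0 0 0; 0 0 0 0; 0 0 0.5 0; 0 0 1 0; 0 0 1 0; 0 0 0 0", "gripper": 76}}

```text
time_s: 31.87
tcp_pos: [0.4728, -0.1492, 0.0987]
ee_rot: [[0.2, 0.98, 0.01], [0.98, -0.2, -0.001], [0.001, 0.01, -1.0]]
wrist_force: [0.6, -0.1, -0.3]
gripper_width: 0.871
gripper_force: 0.0
```

>>> {"fn": "move_arm", "kwargs": {"targets": "0.21 0.97 0 -0.62; 0.21 0.97 0 -0.62; 0.21 0.97 0 -0.62; 0.21 0.97 0 -0.62; 0.21 0.97 0 -0.62; 0.21 0.97 0 -0.62; 0.21 0.97 0 -0.62; 0.21 0.97 0 -0.62; 0.21 0.97 0 -0.62; 0.21 0.97 0 -0.62", "gripper": 86}}

```text
time_s: 32.7
tcp_pos: [0.5216, 0.095, 0.0938]
ee_rot: [[0.679, 0.734, 0.0], [0.734, -0.679, 0.0], [0.0, 0.0, -1.0]]
wrist_force: [-0.5, -0.4, 1.4]
gripper_width: 0.985
gripper_force: 0.0
```

>>> {"fn": "move_arm", "kwargs": {"targets": "0.21 0.97 0 -0.62; 0.21 0.97 0 -0.62; 0.21 0.97 0 -0.62; 0.21 0.97 0 -0.62; 0.21 0.97 0 -0.62; 0.21 0.97 0 -0.62; 0.21 0.97 0 -0.62; 0.21 0.97 0 -0.62; 0.21 0.97 0 -0.62; 0.21 0.97 0 -0.62"}}

```text
time_s: 33.53
tcp_pos: [0.574, 0.3374, 0.0935]
ee_rot: [[0.96, 0.28, -0.0], [0.28, -0.96, -0.0], [-0.0, 0.0, -1.0]]
wrist_force: [0.3, 0.3, -0.5]
gripper_width: 0.99
gripper_force: 0.0
```

>>> {"fn": "move_arm", "kwargs": {"targets": "0.22 0.92 -0.3 -0.72; 0 0 -0.3 0; 0 0 0 0; 0 0 0 0; 0 0 0 0"}}

```text
time_s: 33.95
tcp_pos: [0.5795, 0.3584, 0.0789]
ee_rot: [[0.975, 0.221, -0.0], [0.221, -0.975, -0.0], [-0.0, 0.0, -1.0]]
wrist_force: [0.9, 0.0, 0.7]
gripper_width: 0.984
gripper_force: 0.0
```

Descend .0789 → −.0255: −4.18.

>>> {"fn": "move_arm", "kwargs": {"targets": "0 0.04 -1 0; 0 0 -1 0; 0 0 -1 0; 0 0 -0.7 0; 0 0 -0.47 0; 0 0 0 0; 0 0 0 0"}}

```text
time_s: 34.53
tcp_pos: [0.5799, 0.3599, -0.0249]
ee_rot: [[0.975, 0.221, 0.001], [0.221, -0.975, -0.0], [0.001, 0.0, -1.0]]
wrist_force: [0.5, 0.0, 1.5]
gripper_width: 0.988
gripper_force: 0.0
```

>>> {"fn": "move_arm", "kwargs": {"targets": "0 0 0 0; 0 0 0 0; 0 0 0 0; 0 0 0 0; 0 0 0 0; 0 0 0 0", "gripper": 40}}

```text
time_s: 35.03
tcp_pos: [0.5796, 0.3603, -0.025]
ee_rot: [[0.975, 0.222, 0.0], [0.222, -0.975, 0.0], [0.0, 0.0, -1.0]]
wrist_force: [-1.1, -1.5, 2.8]
gripper_width: 0.629
gripper_force: 30.0
```

```bash
python3 - <<'E'
from wood import *
c=snap('scene','sc7');wood(c)
cv2.imwrite('pics/cI.png',cv2.resize(c['image'][150:280,160:360],None,fx=4,fy=4,interpolation=cv2.INTER_CUBIC))
E
```

```text
[390. 294.] 0.013 747.9 158.7 96 21 85.7
[390. 294.] 0.016 749.5 157.7 96 21 85.7
[318. 198.] 0.013 431.1 78.6 139 74 -11.6
[318. 198.] 0.016 433.8 78.0 139 74 -11.6
```

View pics/cI.png

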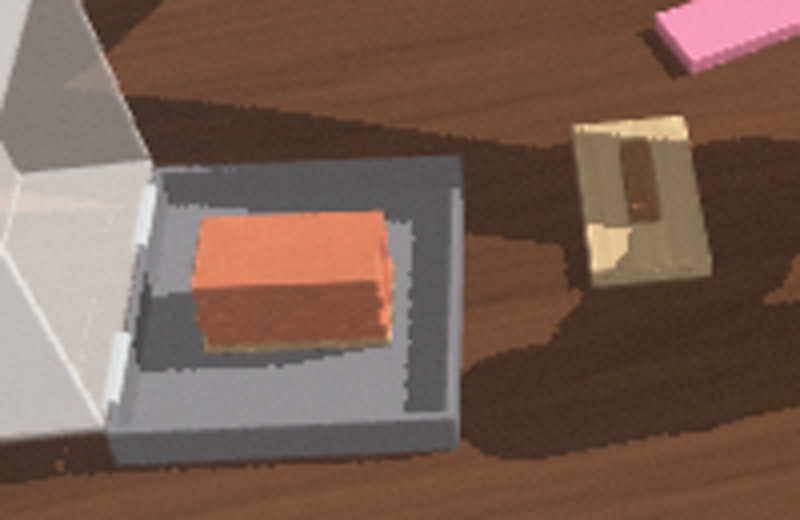

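>>> {"fn": "move_arm", "kwargs": {"targets": "0 0 0.6 0; 0 0 1 0; 0 0 1 0; 0 0 1 0; -0.21 -0.97 0.9 0.62; -0.21 -0.97 0 0.62; -0.21 -0.97 0 0.62; -0.21 -0.97 0 0.62; -0.21 -0.97 0 0.62; -0.21 -0.97 0 0.62"}}

```text
time_s: 35.92
tcp_pos: [0.547, 0.2135, 0.0866]
ee_rot: [[0.852, 0.523, -0.001], [0.523, -0.852, -0.0], [-0.001, -0.0, -1.0]]
wrist_force: [0.1, 0.1, -1.4]
gripper_width: 0.629
gripper_force: 30.0
```

>>> {"fn": "move_arm", "kwargs": {"targets": "-0.21 -0.97 0 0.62; -0.21 -0.97 0 0.62; -0.21 -0.97 0 0.62; -0.21 -0.97 0 0.62; -0.21 -0.97 0 0.62; -0.21 -0.97 0 0.62; -0.21 -0.97 0 0.62; -0.21 -0.97 0 0.62; -0.21 -0.97 0 0.62; -0.21 -0.97 0 0.62"}}

```text
time_s: 36.75
tcp_pos: [0.4946, -0.0288, 0.0868]
ee_rot: [[0.461, 0.887, -0.001], [0.887, -0.461, 0.0], [-0.0, -0.001, -1.0]]
wrist_force: [-0.6, 0.0, -2.1]
gripper_width: 0.63
gripper_force: 30.0
```

>>> {"fn": "move_arm", "kwargs": {"targets": "-0.21 -0.97 0 0.62; -0.21 -0.97 0 0.62; -0.21 -0.97 0 0.62; -0.21 -0.97 0 0.62; -0.21 -0.91 0 0.72; 0 0 0 0; 0 0 0 0; 0 0 0 0; 0 0 0 0"}}

```text
time_s: 37.5
tcp_pos: [0.4694, -0.1468, 0.087]
ee_rot: [[0.201, 0.98, 0.0], [0.98, -0.201, 0.0], [0.0, 0.0, -1.0]]
wrist_force: [0.3, 0.6, -0.8]
gripper_width: 0.631
gripper_force: 30.0
```

```bash
python3 - <<'E'
from h import *
s=sense();print(s['tcp_pos'],s['gripper_width'],np.degrees(np.arctan2(*-s['ee_rot'][1::-1,1])))
c=np.load('pics/sc7.npy',allow_pickle=True).item()
for y in(-.2,-.095):
  for z in(.013,.069): print(y,z,(proj(c,(.48,y,z))-[160,150])*4)
E
```

```text
[ 0.46938918 -0.14684958  0.08698468] 0.6310617003782868 168.42490598747221
-0.2 0.013 [215.3843014  334.87473883]
-0.2 0.069 [197.72081287 276.58928616]
-0.095 0.013 [384.97021354 300.56965151]
-0.095 0.069 [374.3678525  241.86032751]
```

>>> {"fn": "move_arm", "kwargs": {"targets": "0 -0.06 -0.5 0; 0 0 -0.4 0; 0 0 -0.3 0; 0 0 -0.24 0; 0 0 -0.16 0; 0 0 -0.08 0; 0 0 0 0; 0 0 0 0"}}

```text
time_s: 38.17
tcp_pos: [0.4695, -0.1489, 0.0453]
ee_rot: [[0.201, 0.98, 0.0], [0.98, -0.201, -0.0], [-0.0, 0.001, -1.0]]
wrist_force: [-0.0, 0.4, -2.0]
gripper_width: 0.629
gripper_force: 30.0
```

>>> {"fn": "move_arm", "kwargs": {"targets": "0 0 -0.02 0; 0 0 0 0; 0 0 0 0; 0 0 0 0; 0 0 0.5 0; 0 0 1 0; 0 0 1 0; 0 0 0 0", "gripper": 76}}

```text
time_s: 38.83
tcp_pos: [0.4731, -0.1495, 0.1121]
ee_rot: [[0.2, 0.98, 0.01], [0.98, -0.2, -0.002], [0.001, 0.01, -1.0]]
wrist_force: [1.1, 0.1, 0.5]
gripper_width: 0.876
gripper_force: 0.0
```

```bash
python3 - <<'E'
from wood import *
sc=snap('scene','sc8');si=snap('side','si8')
for c in(sc,si): wood(c,zs=(.016,))
A=cv2.resize(sc['image'][150:250,190:350],(480,300),interpolation=cv2.INTER_CUBIC)
B=cv2.resize(si['image'][170:270,250:400],(450,300),interpolation=cv2.INTER_CUBIC)
cv2.imwrite('pics/cJ.png',np.hstack([A,B[:, :320]]))
E
```

```text
[390. 294.] 0.016 749.5 157.7 96 21 85.7
[320. 200.] 0.016 436.6 79.9 142 78 -7.8
[293. 226.] 0.016 428.8 80.6 137 87 -8.1
```

View pics/cJ.png

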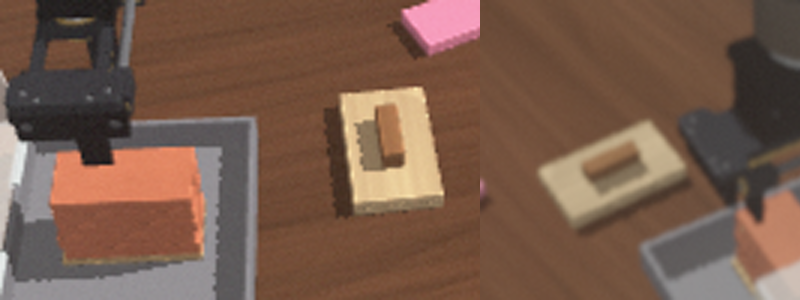

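>>> {"fn": "move_arm", "kwargs": {"targets": "-0.26 0.97 0 0; -0.26 0.97 0 0; -0.26 0.97 0 0; -0.26 0.97 0 0; -0.26 0.97 0 0; -0.26 0.97 0 0; 0 0 0 0; 0 0 0 0; 0 0 0 0", "gripper": 60}}

```text
time_s: 39.68
tcp_pos: [0.4298, -0.0037, 0.1064]
ee_rot: [[0.201, 0.98, -0.001], [0.98, -0.201, -0.001], [-0.001, -0.001, -1.0]]
wrist_force: [-0.3, -0.6, 0.2]
gripper_width: 0.688
gripper_force: 0.0
```

```bash
cat > wcov.py <<'E'
from wood import *
def bar(c,T,z=.034,lo=(5,60,60),hi=(14,220,200)):
    hsv=cv2.cvtColor(c['image'],cv2.COLOR_BGR2HSV)
    m=cv2.inRange(hsv,(12,60,135),(24,190,255))
    ks=[k for k in cv2.findContours(m,cv2.RETR_EXTERNAL,cv2.CHAIN_APPROX_NONE)[0] if cv2.contourArea(k)>3000]
    for k in ks:
        b=np.zeros_like(m);cv2.drawContours(b,[k],-1,255,-1)
        q=cv2.inRange(hsv,(4,90,100),(12,255,255))&b
        q=cv2.morphologyEx(q,cv2.MORPH_OPEN,np.ones((5,5)))
        for kk in cv2.findContours(q,cv2.RETR_EXTERNAL,cv2.CHAIN_APPROX_NONE)[0]:
            if cv2.contourArea(kk)<200: continue
            P=np.array([onplane(c,p[0],z,T)[:2] for p in kk])*1000
            print('bar',cv2.minAreaRect(kk),cv2.minAreaRect(P.astype(np.float32)))
if __name__=='__main__':
    s=sense();w=snap('wrist','w_cov');T=wristT(w,s);print(s['tcp_pos']);wood(w,T,zs=(.016,));bar(w,T)
E
python3 wcov.py
```

```text
[ 0.42979604 -0.00368875  0.1064487 ]
bar ((616.619140625, 98.39613342285156), (34.55608367919922, 138.13661193847656), 15.255118370056152) ((710.8956909179688, 30.533119201660156), (115.14273834228516, 32.1060676574707), 76.26008605957031)
bar ((525.5, 213.0), (30.0, 19.0), 90.0) ((630.0250854492188, -59.97196960449219), (32.403377532958984, 19.05044937133789), 82.48741149902344)
bar ((555.5671997070312, 155.73529052734375), (55.32695388793945, 104.19203186035156), 4.600095272064209) ((658.238037109375, -14.597148895263672), (98.87539672851562, 51.28455352783203), 87.28968048095703)
bar ((574.3204956054688, 46.588409423828125), (20.291929244995117, 17.24442481994629), 41.987213134765625) ((673.39892578125, 84.78550720214844), (12.605957984924316, 19.064899444580078), 43.73048782348633)
bar ((557.0, 20.5), (31.0, 40.0), 90.0) ((657.40185546875, 108.31156158447266), (23.23143768310547, 35.02507781982422), 78.4120864868164)
bar ((260.0, 201.0), (56.0, 36.0), 90.0) ((371.47503662109375, 4.99781608581543), (57.307708740234375, 35.70463180541992), 78.42619323730469)
bar ((234.0056610107422, 172.89952087402344), (13.567111015319824, 31.884723663330078), 40.10091018676758) ((354.9461669921875, 37.542823791503906), (32.12995147705078, 12.526472091674805), 36.299659729003906)
bar ((435.43603515625, 118.16925811767578), (221.82400512695312, 142.88491821289062), 80.96051788330078) ((549.656005859375, 35.07069396972656), (125.84637451171875, 200.8960418701172), 4.119464874267578)
bar ((233.55322265625, 35.53602600097656), (93.49494934082031, 142.03785705566406), 75.29169464111328) ((388.1189880371094, 151.20201110839844), (121.02033233642578, 71.7205810546875), 1.9298373460769653)
bar ((75.37692260742188, 99.515380859375), (88.74344635009766, 40.894859313964844), 62.318939208984375) ((233.113525390625, 129.36441040039062), (39.527828216552734, 72.5018310546875), 5.88340425491333)
```

View pics/w_cov.png

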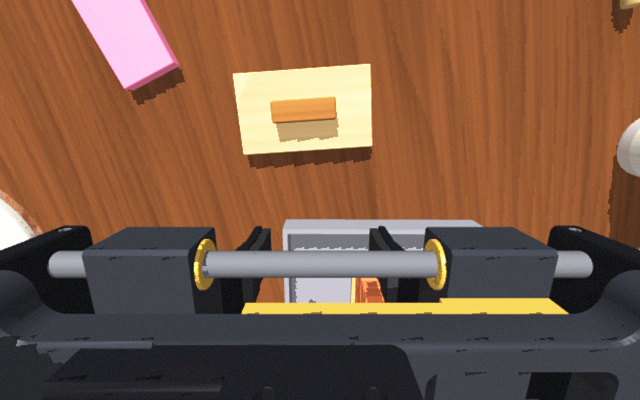

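```bash
python3 - <<'E'
from h import *
w=np.load('pics/w_cov.npy',allow_pickle=True).item();T=wristT(w,sense())
P=[onplane(w,p,.016,T)[:2]*1000 for p in((234.5,73),(370.5,65),(372,145),(244,152))]
print(np.round(P,1),np.mean(P,0),[np.linalg.norm(P[i]-P[(i+1)%4]).round() for i in range(4)],np.degrees(np.arctan2(*(P[1]-P[0])[::-1])))
B=[onplane(w,p,.034,T)[:2]*1000 for p in((271,100),(335,96),(336,111.5),(273,115))]
print(np.round(B,1),np.mean(B,0),[np.linalg.norm(B[i]-B[(i+1)%4]).round() for i in range(4)])
im=w['image'];print(im[90:128,290].tolist())
E
```

```text
[[376.  127.1]
 [502.6 108.1]
 [492.5  35. ]
 [365.   54.2]] [434.05015816  81.1082732 ] [np.float64(128.0), np.float64(74.0), np.float64(129.0), np.float64(74.0)] -8.531535735468829
[[406.4  94.8]
 [463.7  86.5]
 [462.1  73.2]
 [405.   81.8]] [434.29037008  84.06498279] [np.float64(58.0), np.float64(13.0), np.float64(58.0), np.float64(13.0)]
[[193, 245, 254], [187, 243, 254], [185, 242, 254], [190, 243, 254], [188, 244, 254], [189, 245, 254], [188, 245, 254], [195, 246, 254], [193, 249, 254], [147, 228, 251], [105, 189, 247], [90, 176, 243], [83, 167, 242], [92, 174, 242], [88, 165, 241], [86, 163, 239], [80, 161, 237], [81, 162, 236], [85, 163, 237], [84, 166, 238], [82, 163, 238], [83, 161, 237], [81, 156, 232], [76, 149, 227], [72, 145, 226], [75, 151, 228], [78, 153, 232], [82, 161, 236], [84, 159, 236], [80, 159, 234], [68, 140, 214], [48, 96, 149], [65, 102, 142], [100, 152, 189], [110, 163, 197], [111, 164, 197], [108, 156, 193], [109, 161, 194]]
```

>>> {"fn": "move_arm", "kwargs": {"targets": "0.01 0.19 0 -0.96; 0.01 0.19 0 -0.96; 0.01 0.19 0 -0.96; 0.01 0.19 0 -0.96; 0.01 0.19 0 -0.96; 0.01 0.19 0 -0.96; 0.01 0.19 0 -0.96; 0.01 0.19 0 -0.96; 0.01 0.19 0 -0.96; 0.01 0.19 0 -0.96", "gripper": 50}}

```text
time_s: 40.57
tcp_pos: [0.4329, 0.0432, 0.1067]
ee_rot: [[0.866, 0.501, -0.001], [0.501, -0.866, -0.0], [-0.001, -0.0, -1.0]]
wrist_force: [-0.1, -0.1, 0.8]
gripper_width: 0.575
gripper_force: 0.0
```

>>> {"fn": "move_arm", "kwargs": {"targets": "0 0.19 0 -0.96; 0 0.19 0 -0.96; 0 0.19 0 -0.96; 0 0.19 0 -0.96; 0 0.19 0 -0.96; 0 0.19 0 -0.96; 0 0.19 0 -0.96; 0 0.17 0 -0.98; 0 0 0 0; 0 0 0 0"}}

```text
time_s: 41.4
tcp_pos: [0.4328, 0.0808, 0.1067]
ee_rot: [[0.99, -0.14, -0.001], [-0.14, -0.99, -0.0], [-0.001, 0.001, -1.0]]
wrist_force: [0.3, -0.8, -0.1]
gripper_width: 0.577
gripper_force: 0.0
```

>>> {"fn": "move_arm", "kwargs": {"targets": "0 0 -1 0; 0 0 -1 0; 0 0 -0.6 0; 0 0 0 0; 0 0 0 0"}}

```text
time_s: 41.82
tcp_pos: [0.4326, 0.0808, 0.0417]
ee_rot: [[0.99, -0.14, -0.002], [-0.14, -0.99, -0.001], [-0.001, 0.001, -1.0]]
wrist_force: [0.3, 0.4, 0.7]
gripper_width: 0.573
gripper_force: 0.0
```

```bash
python3 - <<'E'
from h import *
s=sense();print(s['tcp_pos'],s['gripper_width'],np.degrees(np.arctan2(*-s['ee_rot'][1::-1,1])))
c=snap('scene','sc9');w=snap('wrist','w9')
cv2.imwrite('pics/cK.png',np.hstack([cv2.resize(c['image'][150:250,270:370],(400,400),interpolation=cv2.INTER_CUBIC),cv2.resize(w['image'][100:300,220:420],(400,400))]))
E
```

```text
[0.4325679  0.08078214 0.04165212] 0.5733823612228506 81.93703783905026
```

View pics/cK.png

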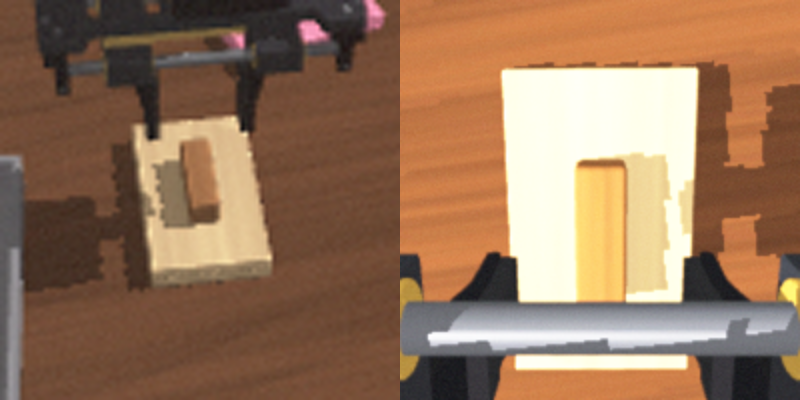

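>>> {"fn": "move_arm", "kwargs": {"targets": "0.03 0 -0.8 0; 0 0 -0.6 0; 0 0 -0.4 0; 0 0 -0.23 0; 0 0 0 0; 0 0 0 0; 0 0 0 0"}}

```text
time_s: 42.5
tcp_pos: [0.4344, 0.082, -0.0077]
ee_rot: [[0.99, -0.14, 0.002], [-0.14, -0.99, 0.001], [0.002, -0.001, -1.0]]
wrist_force: [-0.1, -0.5, 0.9]
gripper_width: 0.575
gripper_force: 0.0
```

>>> {"fn": "move_arm", "kwargs": {"targets": "0 0 0 0; 0 0 0 0; 0 0 0 0; 0 0 0 0; 0 0 0 0; 0 0 0 0; 0 0 0 0", "gripper": 8}}

```text
time_s: 43.08
tcp_pos: [0.4335, 0.0815, -0.0086]
ee_rot: [[0.99, -0.141, -0.0], [-0.141, -0.99, -0.0], [-0.0, 0.0, -1.0]]
wrist_force: [-1.1, -1.1, 2.4]
gripper_width: 0.222
gripper_force: 30.0
```

>>> {"fn": "move_arm", "kwargs": {"targets": "0 0 0.5 0; 0 0 0.8 0; 0 0 1 0; 0 0 1 0; 0 0 1 0; 0 0 0.65 0; 0 0 0 0; 0 0 0 0"}}

```text
time_s: 43.75
tcp_pos: [0.4335, 0.0817, 0.1154]
ee_rot: [[0.99, -0.141, 0.001], [-0.141, -0.99, 0.001], [0.001, -0.001, -1.0]]
wrist_force: [0.6, 0.8, -2.8]
gripper_width: 0.224
gripper_force: 30.0
```

```bash
python3 - <<'E'
from h import *
s=sense();print(s['tcp_pos'],s['gripper_width'])
c=snap('scene','sc10');si=snap('side','si10')
A=cv2.resize(c['image'][165:245,190:270],(400,400),interpolation=cv2.INTER_CUBIC)
B=cv2.resize(si['image'][200:300,300:400],(400,400),interpolation=cv2.INTER_CUBIC)
cv2.imwrite('pics/cL.png',np.hstack([A,B]))
E
```

```text
[0.43351436 0.08174447 0.11541137] 0.2235679895363383
```

View pics/cL.png

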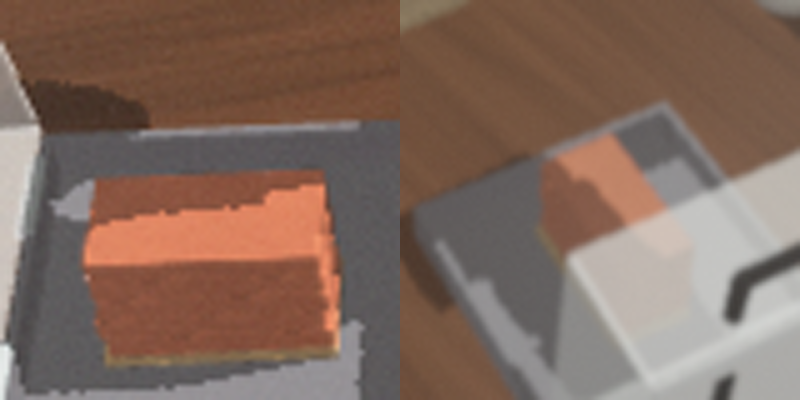

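```bash
python3 - <<'E'
from h import *
c=np.load('pics/sc10.npy',allow_pickle=True).item()
P=[onplane(c,(190+u/5,165+v/5),.083)[:2]*1000 for u,v in((91,182),(323,170),(329,257),(84,268))]
print(np.round(P,1),np.mean(P,0),[np.linalg.norm(P[i]-P[(i+1)%4]).round() for i in range(4)],np.degrees(np.arctan2(*(P[1]-P[0])[::-1])),np.degrees(np.arctan2(*(P[2]-P[3])[::-1])))
E
```

```text
[[ 435.8 -196.3]
 [ 456.8  -87.2]
 [ 511.9  -93.2]
 [ 489.2 -204.2]] [ 473.40460827 -145.21439697] [np.float64(111.0), np.float64(55.0), np.float64(113.0), np.float64(54.0)] 79.07971846316174 78.45504092453021
```

>>> {"fn": "move_arm", "kwargs": {"targets": "0.08 -0.5 0 0.96; 0.08 -0.5 0 0.96; 0.08 -0.5 0 0.96; 0.08 -0.5 0 0.96; 0.08 -0.5 0 0.96; 0.08 -0.5 0 0.96; 0.08 -0.5 0 0.96; 0.08 -0.5 0 0.96; 0.08 -0.5 0 0.96; 0.08 -0.5 0 0.96"}}

```text
time_s: 44.68
tcp_pos: [0.4523, -0.0443, 0.1133]
ee_rot: [[0.765, 0.644, -0.004], [0.644, -0.765, -0.001], [-0.003, -0.002, -1.0]]
wrist_force: [-0.1, 0.5, -1.2]
gripper_width: 0.223
gripper_force: 30.0
```

>>> {"fn": "move_arm", "kwargs": {"targets": "0.08 -0.5 0 0.96; 0.08 -0.5 0 0.96; 0.08 -0.5 0 0.96; 0.08 -0.5 0 0.96; 0.08 -0.5 0 0.96; 0.08 -0.5 0 0.96; 0.08 -0.5 0 0.96; 0.08 -0.63 0 1; 0 0 0 0; 0 0 0 0"}}

```text
time_s: 45.52
tcp_pos: [0.4684, -0.1471, 0.1134]
ee_rot: [[0.202, 0.979, -0.004], [0.979, -0.202, 0.0], [-0.0, -0.004, -1.0]]
wrist_force: [-0.3, 0.2, -1.0]
gripper_width: 0.225
gripper_force: 30.0
```

>>> {"fn": "move_arm", "kwargs": {"targets": "0 0 0 0; 0 0 -0.4 0; 0 0 0 0; 0 0 0 0; 0 0 0 0"}}

```text
time_s: 45.93
tcp_pos: [0.4695, -0.1463, 0.1052]
ee_rot: [[0.199, 0.98, -0.0], [0.98, -0.199, -0.0], [-0.0, -0.0, -1.0]]
wrist_force: [-0.1, -0.5, -0.2]
gripper_width: 0.219
gripper_force: 30.0
```

```bash
python3 - <<'E'
from wood import *
s=sense();print(s['tcp_pos'],s['gripper_width'],np.degrees(np.arctan2(*-s['ee_rot'][1::-1,1])),s['joints'].round(0))
c=snap('scene','sc11');wood(c,zs=(.125,))
E
```

```text
[ 0.46948782 -0.14634506  0.10516676] 0.21944198462243222 168.5283357071879 [  2.  14. -25.   0. -52. 167.]
[390. 294.] 0.125 805.2 123.0 83 18 85.6
[229. 199.] 0.125 471.1 -148.1 132 89 80.0
```

>>> {"fn": "move_arm", "kwargs": {"targets": "0 0 -0.4 0; 0 0 -0.4 0; 0 0 -0.3 0; 0 0 -0.2 0; 0 0 -0.1 0; 0 0 -0.1 0; 0 0 0 0; 0 0 0 0; 0 0 0 0"}}

```text
time_s: 46.73
tcp_pos: [0.4698, -0.1468, 0.0679]
ee_rot: [[0.199, 0.98, 0.001], [0.98, -0.199, -0.0], [0.0, 0.001, -1.0]]
wrist_force: [0.7, -1.0, -1.3]
gripper_width: 0.225
gripper_force: 30.0
```

>>> {"fn": "move_arm", "kwargs": {"targets": "0 0 -0.05 0; 0 0 0 0; 0 0 0 0"}}

```text
time_s: 46.98
tcp_pos: [0.4695, -0.1467, 0.0664]
ee_rot: [[0.199, 0.98, 0.0], [0.98, -0.199, -0.0], [0.0, 0.0, -1.0]]
wrist_force: [-0.0, 0.2, -0.5]
gripper_width: 0.222
gripper_force: 30.0
```

>>> {"fn": "move_arm", "kwargs": {"targets": "0 0 0 0; 0 0 0 0; 0 0 0 0; 0 0 0 0; 0 0 0 0; 0 0 0 0; 0 0 0 0; 0 0 0.5 0; 0 0 0.5 0; 0 0 0.5 0", "gripper": 50}}

```text
time_s: 47.82
tcp_pos: [0.4692, -0.1467, 0.104]
ee_rot: [[0.199, 0.98, -0.001], [0.98, -0.199, -0.0], [-0.0, -0.001, -1.0]]
wrist_force: [-0.0, -0.1, 0.2]
gripper_width: 0.573
gripper_force: 0.0
```

>>> {"fn": "move_arm", "kwargs": {"targets": "0 0 1 0; 0 0 1 0; 0 0 1 0; 0 0 1 0; 0 0 1 -1; 0 0 1 -1; -0.05 -0.2 0.5 -1; -0.05 -0.2 0 -1; -0.05 -0.2 0 -1; -0.05 -0.2 0 -1", "gripper": 30}}

```text
time_s: 48.65
tcp_pos: [0.4644, -0.1668, 0.2666]
ee_rot: [[0.666, 0.746, 0.001], [0.746, -0.666, 0.0], [0.001, 0.0, -1.0]]
wrist_force: [0.1, 0.1, -0.5]
gripper_width: 0.344
gripper_force: 0.0
```

```bash
python3 - <<'E'
from wood import *
s=sense();print(s['tcp_pos'],s['gripper_width'],np.degrees(np.arctan2(*-s['ee_rot'][1::-1,1])))
c=snap('scene','sc12');wood(c,zs=(.091,))
E
```

```text
[ 0.46436411 -0.16682977  0.2665898 ] 0.3440435487662446 138.25675397365282
[390. 294.] 0.091 787.9 133.9 87 19 85.7
[230. 208.] 0.091 475.6 -149.1 132 89 78.8
```

>>> {"fn": "move_arm", "kwargs": {"targets": "-0.14 -0.7 0.5 -1; -0.14 -0.7 0.5 -1; -0.14 -0.7 0 -1; -0.14 -0.7 0 -1; -0.14 -0.7 0 -1; -0.14 -0.7 0 -1; -0.14 -0.7 0 -1; -0.14 -0.7 0 -1; -0.14 -0.7 0 -1; -0.14 -0.49 0 -1", "gripper": 36}}

```text
time_s: 49.53
tcp_pos: [0.4292, -0.3375, 0.2909]
ee_rot: [[1.0, -0.029, -0.001], [-0.029, -1.0, 0.0], [-0.001, -0.0, -1.0]]
wrist_force: [-0.3, -0.1, -0.3]
gripper_width: 0.411
gripper_force: 0.0
```

>>> {"fn": "move_arm", "kwargs": {"targets": "0 0 0 -1; 0 0 0 -0.88; 0 0 0 0; 0 0 0 0; 0 0 0 0"}}

```text
time_s: 49.95
tcp_pos: [0.4295, -0.3362, 0.2912]
ee_rot: [[0.982, -0.186, -0.0], [-0.186, -0.982, 0.0], [-0.0, -0.0, -1.0]]
wrist_force: [1.1, 0.3, -0.4]
gripper_width: 0.416
gripper_force: 0.0
```

```bash
python3 - <<'E'
from h import *
s=sense();print(s['tcp_pos'],s['gripper_width'],np.degrees(np.arctan2(*-s['ee_rot'][1::-1,1])))
w=snap('wrist','w13');T=wristT(w,s)
m=(w['image'].max(2)<60).astype(np.uint8); 
# where is the bar: predicted pixels of its ends
hy=np.array([.191,.982]);hx=np.array([.982,-.191])
b=np.array([.4284,-.3365])
for e in(-.045,.045): print(proj(w,(*(b+e*hx),.262),T))
for v in(110,130,150,170): print(v,np.flatnonzero(m[v,150:500])+150)
E
```

```text
[ 0.429523   -0.33624195  0.29122871] 0.41585000522320026 79.25525308689636
[320.02255695 262.51068889]
[320.58187999 159.94696485]
110 [442 443 444 445 447 448 449 450 451 452 453 454 455 456 457 458 459]
130 [414 416 452 458]
150 [314 315 316 317 318 319 320]
170 [314 315 319 320 321 322 323 324 325 326 472]
```

>>> {"fn": "move_arm", "kwargs": {"targets": "0 0 -0.8 0; 0 0 -0.8 0; 0 0 -0.6 0; 0 0 -0.5 0; 0 0 -0.37 0; 0 0 0 0; 0 0 0 0"}}

```text
time_s: 50.58
tcp_pos: [0.4296, -0.3365, 0.2146]
ee_rot: [[0.982, -0.188, -0.0], [-0.188, -0.982, -0.0], [-0.0, 0.0, -1.0]]
wrist_force: [0.9, 0.2, 0.1]
gripper_width: 0.412
gripper_force: 0.0
```

>>> {"fn": "move_arm", "kwargs": {"targets": "0 0 0 0; 0 0 0 0; 0 0 0 0; 0 0 0 0; 0 0 0 0; 0 0 0 0", "gripper": 2}}

```text
time_s: 51.08
tcp_pos: [0.4297, -0.3365, 0.2149]
ee_rot: [[0.982, -0.189, 0.001], [-0.189, -0.982, -0.0], [0.001, 0.0, -1.0]]
wrist_force: [0.3, 0.9, 0.8]
gripper_width: 0.129
gripper_force: 30.0
```

```bash
python3 -c "
import numpy as np
ph=np.radians(np.r_[111.65:17.03:24j]);y=.2458*np.cos(ph);z=.2458*np.sin(ph)
print('; '.join('%.2f %.2f %.2f 0'%(a*.191/.025,a*.982/.025,b/.025) for a,b in zip(np.diff(y),np.diff(z))), np.degrees(ph[1]-ph[0]), z[-1]-z[0],y[-1]-y[0])"
```

```text
0.13 0.65 0.24 0; 0.13 0.67 0.19 0; 0.13 0.68 0.14 0; 0.13 0.69 0.09 0; 0.13 0.69 0.04 0; 0.13 0.69 -0.01 0; 0.13 0.69 -0.06 0; 0.13 0.68 -0.11 0; 0.13 0.67 -0.16 0; 0.13 0.66 -0.21 0; 0.13 0.64 -0.26 0; 0.12 0.62 -0.31 0; 0.12 0.60 -0.35 0; 0.11 0.58 -0.39 0; 0.11 0.55 -0.43 0; 0.10 0.51 -0.47 0; 0.09 0.48 -0.51 0; 0.09 0.44 -0.54 0; 0.08 0.40 -0.57 0; 0.07 0.36 -0.60 0; 0.06 0.32 -0.63 0; 0.05 0.27 -0.65 0; 0.04 0.23 -0.67 0 -4.113913043478259 -0.15647197800835533 0.32570646691222926
```

>>> {"fn": "move_arm", "kwargs": {"targets": "0.13 0.65 0.24 0; 0.13 0.67 0.19 0; 0.13 0.68 0.14 0; 0.13 0.69 0.09 0; 0.13 0.69 0.04 0; 0.13 0.69 -0.01 0; 0.13 0.69 -0.06 0; 0.13 0.68 -0.11 0; 0.13 0.67 -0.16 0; 0.13 0.66 -0.21 0"}}

```text
time_s: 51.92
tcp_pos: [0.4651, -0.168, 0.2209]
ee_rot: [[0.982, -0.188, 0.008], [-0.188, -0.982, -0.004], [0.009, 0.002, -1.0]]
wrist_force: [3.2, -2.4, 3.8]
gripper_width: 0.125
gripper_force: 30.0
```

>>> {"fn": "move_arm", "kwargs": {"targets": "0.13 0.64 -0.26 0; 0.12 0.62 -0.31 0; 0.12 0.60 -0.35 0; 0.11 0.58 -0.39 0; 0.11 0.55 -0.43 0; 0.10 0.51 -0.47 0; 0.09 0.48 -0.51 0; 0.09 0.44 -0.54 0; 0.08 0.40 -0.57 0; 0 0 0 0"}}

```text
time_s: 52.75
tcp_pos: [0.4903, -0.0448, 0.1223]
ee_rot: [[0.982, -0.187, 0.009], [-0.187, -0.982, 0.001], [0.008, -0.003, -1.0]]
wrist_force: [7.1, 0.4, -2.0]
gripper_width: 0.123
gripper_force: 30.1
```

>>> {"fn": "move_arm", "kwargs": {"targets": "0.07 0.36 -0.60 0; 0.06 0.32 -0.63 0; 0.05 0.27 -0.65 0; 0.02 0.12 -0.33 0; 0 0 0 0; 0 0 0 0"}}

```text
time_s: 53.25
tcp_pos: [0.4959, -0.0187, 0.0682]
ee_rot: [[0.982, -0.187, 0.01], [-0.188, -0.982, 0.001], [0.009, -0.003, -1.0]]
wrist_force: [7.1, 0.2, -3.9]
gripper_width: 0.123
gripper_force: 30.0
```

>>> {"fn": "move_arm", "kwargs": {"targets": "0.01 0.06 -0.2 0; 0.01 0.06 -0.2 0; 0 0 0 0; 0 0 0 0"}}

```text
time_s: 53.58
tcp_pos: [0.4966, -0.0155, 0.0586]
ee_rot: [[0.982, -0.188, 0.011], [-0.188, -0.982, 0.002], [0.01, -0.004, -1.0]]
wrist_force: [6.8, 0.8, -2.0]
gripper_width: 0.123
gripper_force: 30.0
```

>>> {"fn": "move_arm", "kwargs": {"targets": "0 0 -0.1 0; 0 0 -0.1 0; 0 0 0 0; 0 0 0 0"}}

```text
time_s: 53.92
tcp_pos: [0.4969, -0.0148, 0.0557]
ee_rot: [[0.982, -0.187, 0.012], [-0.187, -0.982, 0.003], [0.011, -0.005, -1.0]]
wrist_force: [1.6, 5.5, 11.2]
gripper_width: 0.132
gripper_force: 30.0
```

>>> {"fn": "move_arm", "kwargs": {"targets": "0 0 0 0; 0 0 0 0; 0 0 0 0; 0 0 0.4 0; 0 0 0.6 0; 0 0 1 0; 0 0 1 0; 0 0 1 0; 0 0 1 0; 0 0 1 0", "gripper": 26}}

```text
time_s: 54.75
tcp_pos: [0.49, -0.0175, 0.2026]
ee_rot: [[0.982, -0.19, -0.003], [-0.19, -0.982, -0.001], [-0.003, 0.001, -1.0]]
wrist_force: [0.1, -0.2, -0.3]
gripper_width: 0.299
gripper_force: 0.0
```

>>> {"fn": "move_arm", "kwargs": {"targets": "0.3 0.8 0 0; 0.3 0.8 0 0; 0.3 0.8 0 0; 0.3 0.8 0 0; 0.3 0.8 0 0; 0.3 0.8 0 0; 0.3 0.8 0 0; 0 0 0 0; 0 0 0 0"}}

```text
time_s: 55.5
tcp_pos: [0.543, 0.1232, 0.2009]
ee_rot: [[0.982, -0.188, -0.003], [-0.188, -0.982, -0.001], [-0.003, 0.002, -1.0]]
wrist_force: [-0.5, -0.5, -0.8]
gripper_width: 0.3
gripper_force: 0.0
```

```bash
python3 - <<'E'
from wood import *
s=sense();print(s['tcp_pos'],s['wrist_force'],s['gripper_width'],s['time_s'])
c=snap('scene','sc14');si=snap('side','si14');wood(c,zs=(.091,))
# bar handle: dark columns near predicted shut place (bar z .106)
b=np.array([.4295+.191*.3257,-.3365+.982*.3257]);hx=np.array([.982,-.191])
for e in(-.045,.045):
    q=(*(b+e*hx),.106);print(q,proj(c,q),proj(si,q))
m=(c['image'].max(2)<60)
for v in(182,190,198,206,212,216): print(v,np.flatnonzero(m[v,225:310])+225)
E
```

```text
[0.54300116 0.12319381 0.20088952] [-0.49441657 -0.49067456 -0.78784741] 0.3004730772500207 55.5
[390. 294.] 0.091 787.9 133.9 87 19 85.7
(np.float64(0.4475187), np.float64(-0.008067600000000027), 0.106) [285.40371535 183.58481515] [315.43621178 219.21228327]
(np.float64(0.5358987), np.float64(-0.025257600000000026), 0.106) [285.8764157  211.83668374] [343.22129921 208.01327756]
182 []
190 [285 286 287]
198 [285 286 287]
206 [285 286 287 288]
212 [243 244 245 246 247 248 249 250 251 252 253 254 255 256 257 258 259 260
 272 273 274 275 276 277 278 279 280 281 282 283 284 285 286 287 288]
216 [225 226 227 228 229 230]
```

```bash
python3 -c "
from station import *
print(finish_job())"
```

```text
the job is handed in; nothing more can be done
None
```

I stacked all five terracotta tiles on the pad, set the cover on the pile and shut the lid, then handed the job in at about 55 s. No verdict came back. The lid's bar was measured at its shut position, but I could not re-measure the cover and pile through the closed lid. I also viewed 17 pictures, over the limit of 14.

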